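Index the specimen turret, load a ball and bring it under the hardness probe

ROBOT

A 7-joint arm with a two-finger parallel gripper is mounted at the origin on the work surface. World frame = base frame: x ahead of the robot, y to its left, z up, the work surface at z = 0. Lengths are in m, angles in rad, forces in N, time in s.
With the tool pointing down it reaches from about 0.35 to 0.9 m from the base axis. Payload 7.2 kg.
Tool frame: the origin (TCP) lies on the centre line of the jaws, within the pads' length; the fingertips stand 22 mm ahead of it and the grasp point (between the pads) lies 3 mm ahead of it; z points along the fingers, y is the line along which they close (so a half turn about z gives the same grasp; the last joint's range is limited). The gripper opens to 88 mm and grips with 3 to 60 N. Pads are 20 mm wide; open, the fingers measure 115 mm over their backs; the gripper's body (75 mm by 178 mm) begins 61 mm behind the grasp point.
Start: joints at [-1.395, 0.411, -0.013, 1.596, 0.006, 1.134, -0.082], TCP at [0.151, 0.607, 0.206] pointing down, gripper open.
Joint ranges: [-2.95, 2.95], [-0.29, 1.99], [-1.47, 1.44], [0.14, 2.54], [-1.03, 4.17], [0.13, 1.85], [-2.86, 2.86]. Speed limits (rad/s): [2.39, 2.39, 3.01, 3.01, 3.14, 3.14, 3.14].

INTERFACE

Orientations are given as a unit quaternion [x, y, z, w].
In Python, from station import robot gives the robot as it stands.
- The arm moves only by the tool carry_out, never from a script. Its argument "deltas" is a list of rows, each an object with "twist": the turn, a rotation vector about the tool's x, y, z in degrees, a list of three; "dp": the shift along the tool's x, y, z in m, a list of three; "claw": the opening, from 0 (shut) to 1 (fully open). In form: [{"twist": [wx, wy, wz], "dp": [dx, dy, dz], "claw": claw}, ...]. A call has 1 to 12 rows; each row shifts and turns the commanded pose from where the row before left it, along the tool's axes as they then stand; what a row does not reach is not made up. A row lasts 1/10 s, in which the tool goes at most 50 mm and 8.59 degrees, less where a joint would pass 70% of its speed; a pose out of reach is approached as far as the arm can. A call is refused whole if a number of a shift passes 0.05 or a number of a turn 8.59, either way. A call with a gripper value outside its range is refused whole. The fingers move at their own pace and stop on an object; the grip force is fixed at half the most. Time passes only in rows, so rows that do not move let the fingers close. It gives the time, the measured TCP pose, the force, the opening and the grip force at its end, in the units of the state.
- robot.observe(): the state, without advancing time (a new reading comes with each control period).
- robot.read_camera(name): name is "scene" or "top"; returns the picture (400x640x3 uint8, red, green, blue); there is no depth.
- robot.calibration(name): a dict with "mtx" (3x3 intrinsics, pixels), "cam_to_world" (4x4, takes a point from camera to world coordinates). Camera axes: x right, y up, looking along -z (the intrinsics and any distortion apply to the point x, -y, -z); pixel columns grow to the right and rows downward; lengths in m; the calibration is good to about 2 mm. A picture is of the moment at which its call begins. calibration takes no time and is no camera call.
- robot.finish_job(): hands the job in; it is judged then, once.
Trained networks look in the newest picture that a camera, given by its name, has taken for a name from the list of things; names that differ only in an ending like _2 or _b are one class to them, and where a whole thing is asked for, a point or a joint stands for the part that bears it (a point fixed in the world has none). Each returns a list of dicts, best first, with "confidence" (0 to 1); they miss things now and then, are a little off and sometimes report something else, mostly with a low value. They report only what shows in the picture. A call takes as long as a camera call. They do not tell look-alikes from the thing itself.
- robot.silhouettes(camera, thing): "pixels" (400x640 bool, what is visible of it) and "uv" ([column, row] in pixels, amid what is visible of it).
- robot.pinpoint(camera, thing): "uv" ([column, row] in pixels: a listed point, or the origin of a listed thing).
The state is a dict: "t": time; "joint_positions": joint angles; "joint_velocities": joint speeds; "tau": joint torques, N m; "position": TCP position; "eef_rot": TCP orientation; "force": force on the tool from outside, world axes, zero at the start; "wrist_torque": the same for the moment, N m; "gripper_width": opening from 0.0 (shut) to 1.0 (fully open); "grasp_force": force on a finger pad.
Only numpy, scipy, OpenCV 4.12 (cv2) and the standard library are available. Lean on these libraries where they do the work, as an engineer would, in place of code of your own. Each camera call takes 0.05 s, during which the arm holds its last target. There are 200 camera calls.

TASK

Turn the indexing table one click, whichever way brings the pot that holds only the flat ring to the loading mark, then gently lower the larger of the two balls from the rack into that pot until it sits on the ring, and let go without dropping it. Then turn the table one click counter-clockwise, seen from above, so the ball stands under the hardness probe with the table settled in its click. Do not touch the probe or its stand, leave the other samples in their pots, and leave the smaller ball and the other things on the bench where they are.

Things in the scene. Friction and masses are not known exactly. Their poses are not given: they have to be found in the camera images.
- indexer: fixed grey round base (300 mm diameter, 18 mm high) of the indexing table. Origin on the turret axis at bench level. Its -x points to the loading mark (a tab with a steel diamond), its -y to the test place under the probe. The aluminium turret disc on it, 292 mm diameter, has its top at z = 28 mm; in its middle is a hub 48 mm wide, up to z = 72 mm
- turret (a joint): turret angle, rad, 0 at the start, counter-clockwise from above positive, free to turn either way. A sprung detent holds it at every multiple of a quarter turn and pulls it into the nearest one from anywhere between; turning it past half-way takes about 6 to 9 N at a post
- load_mark (a point): fixed point at the loading place: where the floor centre of the pot in front of the diamond tab stands, 86 mm from the turret axis, 32 mm above the bench
- test_mark (a point): fixed point at the test place below the probe: where the floor centre of the pot there stands, 86 mm from the turret axis, 32 mm above the bench. A quarter turn counter-clockwise takes a pot from the loading place to the test place
- probe_stand: delicate hardness probe on its stand, fixed to the indexer; same origin and axes. Post 26 mm in diameter, 258 mm high, at y = -195 mm (foot 60 mm wide); arm 34 mm wide from y = -210 to -60 mm at z = 207 to 237 mm; probe 36 mm in diameter at y = -86 mm from z = 165 mm up, its 14 mm tip ending at z = 140 mm
- seat_ring: loose flat dark steel ring, outer diameter 100 mm, hole 40 mm, 10 mm high, lying in the pot that is to be loaded (nothing else is in that pot). Origin at the centre of its underside. The large ball sitting in its hole has its centre 32 mm above this origin (64 mm above the bench) and its top just above the pot's rim
- ball: the larger white ceramic ball, 60 mm diameter, about 0.44 kg, at the start sitting in one of the rack's two rubber seats; use ball_center for its position
- ball_center (a point): centre of the larger ball, about 50 mm above the bench while on the rack
- rack: fixed wooden ball rack 220 (x) x 100 (y) x 16 mm; two rubber seat rings, 52 mm outer diameter, standing 10 mm above the board, at x = +55 and -55 mm, one per ball. Origin centre of the underside
- small_ball_center (a point): centre of the smaller white ball (45 mm diameter) that sits in the rack's other seat and stays there
- block: square steel sample 56 x 56 x 34 mm lying in the pot at the loading place at the start; stays in its pot
- drum: plain steel cylinder sample 64 mm diameter, 44 mm high, in one of the side pots; stays in its pot
- stepped: stepped round steel sample, 72 mm foot, 46 mm high, in the pot across from the loading place at the start; stays in its pot
- pot0 (a point): pot at the loading place at the start; one of four steel pots, outer diameter 116 mm, inner 108 mm, 56 mm deep, rim 56 mm above this point, vertical wall 4 mm thick. This point is the centre of its inner floor, 86 mm from the turret axis, 32 mm above the bench. It turns with the turret
- pot1 (a point): pot at the test place at the start; one of four steel pots, outer diameter 116 mm, inner 108 mm, 56 mm deep, rim 56 mm above this point, vertical wall 4 mm thick. This point is the centre of its inner floor, 86 mm from the turret axis, 32 mm above the bench. It turns with the turret
- pot2 (a point): pot across from the loading place at the start; one of four steel pots, outer diameter 116 mm, inner 108 mm, 56 mm deep, rim 56 mm above this point, vertical wall 4 mm thick. This point is the centre of its inner floor, 86 mm from the turret axis, 32 mm above the bench. It turns with the turret
- pot3 (a point): pot across from the test place at the start; one of four steel pots, outer diameter 116 mm, inner 108 mm, 56 mm deep, rim 56 mm above this point, vertical wall 4 mm thick. This point is the centre of its inner floor, 86 mm from the turret axis, 32 mm above the bench. It turns with the turret
- post0 (a point): post that starts between the loading and the test place: upright black round knob, 24 mm diameter, z = 76 to 108 mm, on a 16 mm stem, midway between two pots, 130 mm from the turret axis, turns with it. Point: top centre of the knob, 108 mm above the bench, 20 mm above the pot rims; the other three stand a quarter turn apart from it round the turret axis
- spray: bystander: upright white spray bottle, 60 mm diameter, 170 mm tall; origin at its underside
- ref_block: bystander: flat round steel reference block, 64 mm diameter, 16 mm high; origin at its underside
- driver: bystander: screwdriver lying flat, 180 mm long along its x; origin at its underside
- jar: bystander: glass jar with a steel cap, 68 mm diameter, 80 mm tall; origin at its underside
- coupon_box: bystander: open grey plastic box 160 x 110 x 45 mm with one divider; origin at its underside
Mind the look-alikes: they are no part of the job. What is shaped like the block but orange is not meant. What is shaped like the ball but pink is not meant.

How it is judged:
On the way, in this order (a step that is already met when the one before it is completed fails the run):
1. the pot with the seat ring stands at the loading mark, table at rest in its detent, after one click ((value of joint turret between 1.5108 and 1.6308 rad or value of joint turret between -1.6308 and -1.5108 rad) and velocity of joint turret between -0.08 and 0.08 rad/s and horizontal distance between seat_ring and load_mark below 0.012 m), for 0.2 s.
2. the larger ball sits on the ring in that pot at the loading mark, let go (all of step 1 and horizontal distance between ball_center and seat_ring below 0.006 m and height (world z) of ball_center between 0.056 and 0.072 m and contact force between the fingers and ball below 0.1 N), for 0.2 s.
At the end, for the whole second after the job is handed in: Ring within 12 mm of the test mark, turret at rest within 0.06 rad of its detent; larger ball still, let go, on the ring (centre within 6 mm of its axis, 56 to 72 mm above the bench); block, drum and stepped sample each in the pot they started in (within 35 mm of its centre) ((value of joint turret between -0.06 and 0.06 rad or value of joint turret between 3.0816 and 3.2016 rad) and velocity of joint turret between -0.08 and 0.08 rad/s and horizontal distance between seat_ring and test_mark below 0.012 m and horizontal distance between ball_center and seat_ring below 0.006 m and height (world z) of ball_center between 0.056 and 0.072 m and contact force between the fingers and ball below 0.1 N and linear speed of ball below 0.03 m/s and horizontal distance between block and pot0 below 0.035 m and height (world z) of each of block, stepped, drum below 0.05 m and horizontal distance between stepped and pot2 below 0.035 m and (horizontal distance between drum and pot1 below 0.035 m or horizontal distance between drum and pot3 below 0.035 m)); the robot touches nothing.
It fails at once if the probe or its stand is touched with more than 2 N (contact force between anything else and probe_stand above 2 N).
It fails at once if the ball is put down hard: more than 15 N on the seat ring, or on the turret (contact force between ball and seat_ring above 15 N or contact force between ball and indexer above 15 N).
It fails at once if the ball is dropped: it moves faster than 0.4 m/s inside the pot at the loading mark (a fall of some 10 mm or more) (horizontal distance between ball_center and load_mark below 0.054 m and height (world z) of ball_center below 0.118 m and linear speed of ball above 0.4 m/s).
It fails at once if the smaller ball or a bystander is moved by more than 20 mm (distance of any of small_ball_center, spray, ref_block, driver, jar, coupon_box from where it was at the start of the episode above 0.02 m).
It also fails if it takes over 72 s, if anything falls off the work surface, if the arm or the gripper's body presses on something with over 40 N, if the wrist force passes 120 N, or if a joint passes its speed limit or range.

## Working session

There is one attempt and no reset: what is moved stays moved. The work goes in short steps, Python scripts to look and compute and a tool call to move; the robot and the scene stay as the last step left them, time stands still between calls to the robot, and variables do not carry over. Pictures are saved under pics/ and viewed, at most 10 in all, crops included, and the job is handed in when it is done.

Besides the shell and the picture viewer there is one more tool, called after ">>>" as name([rows], argument=value, ...), one row to a line, values as JSON. carry_out: Moves the arm, as the interface text tells. Its arguments: {"type":"object","properties":{"deltas":{"type":"array","items":{"type":"object","properties":{"twist":{"type":"array","items":{"type":"number"}},"dp":{"type":"array","items":{"type":"number"}},"claw":{"type":"number"}}}}},"required":["deltas"]}

```bash
mkdir -p pics
cat > h.py <<'E'
import numpy as np, cv2
from station import robot
def ray(cam,uv):
    c=robot.calibration(cam);M=np.array(c["mtx"]);T=np.array(c["cam_to_world"])
    d=np.linalg.inv(M)@[uv[0],uv[1],1.];d=T[:3,:3]@[d[0],-d[1],-d[2]]
    return T[:3,3],d
def atz(cam,uv,z):
    o,d=ray(cam,uv);return o+d*(z-o[2])/d[2]
def proj(cam,p):
    c=robot.calibration(cam);M=np.array(c["mtx"]);T=np.array(c["cam_to_world"])
    q=T[:3,:3].T@(np.array(p)-T[:3,3]);q=M@[q[0],-q[1],-q[2]];return q[:2]/q[2]
E
python3 - <<'E'
from h import *
np.set_printoptions(precision=4,suppress=True)
for c in("scene","top"):
    im=robot.read_camera(c);cv2.imwrite(f"pics/{c}0.png",im[...,::-1])
    print(c,robot.calibration(c)["cam_to_world"],robot.calibration(c)["mtx"][0])
for n,z in dict(indexer=0,load_mark=.032,test_mark=.032,seat_ring=.032,ball_center=.05,small_ball_center=.0425,pot0=.032,pot1=.032,pot2=.032,pot3=.032,post0=.108,rack=0,block=.032,spray=0,jar=0,driver=0,ref_block=0,coupon_box=0,drum=.032,stepped=.032).items():
    for c in("top","scene"):
        print(n,c,[(round(r["confidence"],2),np.round(r["uv"]),atz(c,r["uv"],z)[:2]) for r in robot.pinpoint(c,n)[:3]])
o=robot.observe();print(o["t"],o["position"],o["eef_rot"])
E
```

```text
scene [[ 0.0728 -0.7965  0.6002  1.1168]
 [ 0.9973  0.0614 -0.0395 -0.0218]
 [-0.0054  0.6015  0.7989  0.8576]
 [ 0.      0.      0.      1.    ]] [392.6351   0.     319.0357]
top [[ 0.0008  0.989  -0.1477  0.3541]
 [-0.9999 -0.0008 -0.0108  0.0028]
 [-0.0108  0.1477  0.989   1.1845]
 [ 0.      0.      0.      1.    ]] [401.0867   0.     321.1667]
indexer top [(0.62, array([340., 176.]), array([ 0.5977, -0.0406])), (0.49, array([419., 261.]), array([ 0.3455, -0.2688]))]
indexer scene [(0.56, array([301., 239.]), array([ 0.5973, -0.0349]))]
load_mark top [(0.82, array([345., 203.]), array([ 0.511, -0.054]))]
load_mark scene [(0.68, array([291., 205.]), array([ 0.5115, -0.0547])), (0.65, array([301., 238.]), array([ 0.6142, -0.0328]))]
test_mark top [(0.59, array([367., 166.]), array([ 0.6212, -0.1189]))]
test_mark scene [(0.9, array([266., 243.]), array([ 0.6213, -0.1184]))]
seat_ring top [(0.92, array([310., 181.]), array([0.5763, 0.0493])), (0.24, array([309., 184.]), array([0.5668, 0.0498]))]
seat_ring scene [(0.98, array([333., 220.]), array([0.5647, 0.049 ])), (0.7, array([312., 
[... 3611 characters left out ...]
1227])), (0.15, array([438., 209.]), array([0.5307, 0.3343]))]
coupon_box top [(0.81, array([417., 260.]), array([ 0.3463, -0.2628]))]
coupon_box scene [(0.79, array([221., 170.]), array([ 0.3449, -0.2562])), (0.59, array([437., 183.]), array([0.4411, 0.3551])), (0.21, array([417., 285.]), array([0.7419, 0.2316]))]
drum top [(0.55, array([369., 167.]), array([ 0.6179, -0.125 ]))]
drum scene [(0.91, array([266., 239.]), array([ 0.6099, -0.1193])), (0.6, array([436., 191.]), array([0.495 , 0.3321]))]
stepped top [(0.98, array([333., 151.]), array([ 0.6658, -0.0183]))]
stepped scene [(0.91, array([313., 259.]), array([ 0.6729, -0.0079]))]
2.1 [0.1508 0.6066 0.2056] [0.1216 0.9926 0.0001 0.    ]
```

Run:
```python
import cv2
cv2.imwrite("pics/t1.png",cv2.resize(cv2.imread("pics/top0.png")[110:300,170:440],None,fx=2.9,fy=2.9,interpolation=cv2.INTER_CUBIC))
```

```text
(no output)
```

View pics/t1.png

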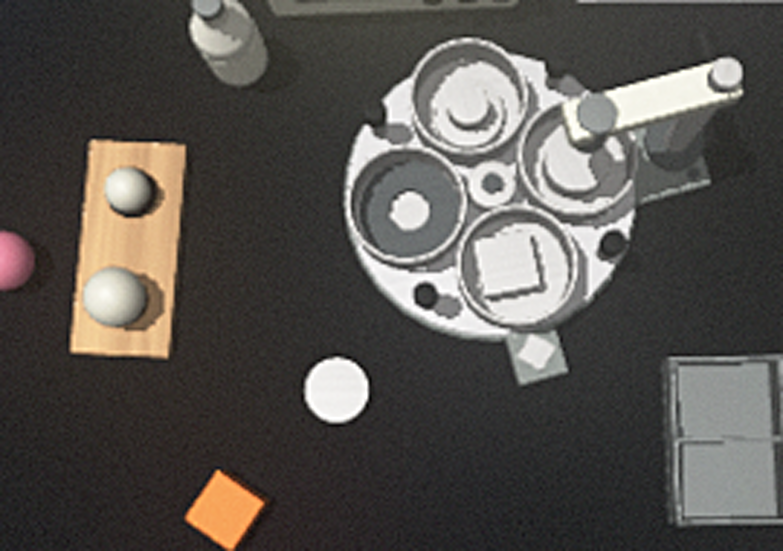

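View pics/scene0.png

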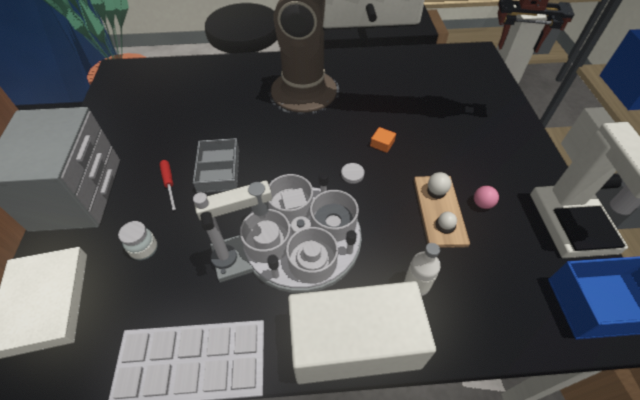

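Larger white ball: top px (210,212) and scene px (440,183). It could be confused with the small white ball (top 214,175) or the pink ball (top 173,200, off the rack). The ring pot is at top px (310,182), on the left. The loading tab is at the bottom (355,231), so the turn is counter-clockwise. The orange block at (248,285) is a decoy.

```bash
cat > m.py <<'E'
from h import *
from scipy.optimize import least_squares
def sil(cam,n,near):
    for r in robot.silhouettes(cam,n):
        if np.hypot(*(np.array(r["uv"])-near))<8:
            m=np.array(r["pixels"]).astype(np.uint8)
            cs,_=cv2.findContours(m,0,1);c=max(cs,key=cv2.contourArea)
            return cv2.minEnclosingCircle(c)
def tri(us):
    A=0;b=0
    for cam,uv in us:
        o,d=ray(cam,uv);d=d/np.linalg.norm(d);P=np.eye(3)-np.outer(d,d);A=A+P;b=b+P@o
    return np.linalg.solve(A,b)
E
python3 - <<'E'
from m import *
np.set_printoptions(precision=4,suppress=True)
for c in("top","scene"): robot.read_camera(c)
a=sil("top","ball",(210,212));b=sil("scene","ball",(440,183));print(a,b)
if a and b: print("ball tri",tri([("top",a[0]),("scene",b[0])]))
if a: print(atz("top",a[0],.05))
if b: print(atz("scene",b[0],.05))
for c in("top","scene"): print(c,[(r["confidence"],r["uv"]) for r in robot.silhouettes(c,"post0")])
P=[]
def L(r,deg,z): return (r*np.cos(np.radians(deg)),r*np.sin(np.radians(deg)),z)
obs=[("top",(316.6,211.4),L(.13,135,.1)),("top",(381,194.5),L(.13,225,.1)),("top",(299.3,148.5),L(.13,45,.1)),("top",(339.7,173.1),(0,0,.072)),
("top",(345,203),L(.086,180,.032)),("scene",(291,205),L(.086,180,.032)),("scene",(266,243),L(.086,270,.032)),("scene",(351,238),L(.13,45,.1)),("scene",(273,262),L(.13,-45,.1)),("scene",(323,183),L(.13,135,.1))]
def res(x):
    c,s=np.cos(x[2]),np.sin(x[2]);o=[]
    for cam,uv,p in obs: o+=list(proj(cam,(x[0]+c*p[0]-s*p[1],x[1]+s*p[0]+c*p[1],p[2]))-uv)
    return np.array(o)
f=least_squares(res,[.595,-.035,.2],loss="soft_l1");print(f.x,np.degrees(f.x[2]));print(res(f.x).reshape(-1,2).round(1))
for d in(45,135):
    a=np.radians(d)+f.x[2];print("post",d,f.x[:2]+.13*np.array([np.cos(a),np.sin(a)]))
c=cv2.imread("pics/top0.png")[195:230,190:235];cv2.imwrite("pics/ballcrop.png",cv2.resize(c,None,fx=8,fy=8))
E
```

```text
((209.04385375976562, 211.30702209472656), 11.282357215881348) ((438.9482727050781, 183.32266235351562), 12.501468658447266)
ball tri [0.4849 0.336  0.0522]
[0.4849 0.3352 0.05  ]
[0.4831 0.3385 0.05  ]
top [(0.9, [339.8, 179.8])]
scene [(0.64, [302.3, 233.7])]
[ 0.5943 -0.0345  0.2694] 15.436056850861238
[[-0.9 -0.9]
 [-0.5 -1.8]
 [-1.  -1.2]
 [-1.  -1.2]
 [ 1.3 -0.1]
 [-0.9  0.2]
 [ 0.7 -1.2]
 [-0.5 -1.6]
 [-1.4 -0.9]
 [-0.4 -5.5]]
post 45 [0.6585 0.0785]
post 135 [0.4813 0.0296]
```

View pics/ballcrop.png

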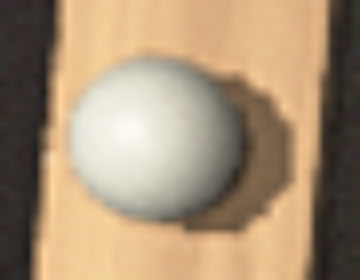

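The crop shows the larger white ball in its rack seat, centred near top px (209.6,212). The indexer axis is at about (0.594,-0.035), yaw 15.4°.

```bash
cat > p.py <<'E'
from h import *
def plan(tgts,th=None,p=None):
    "tgts: list of (xyz, jaw_deg, n)"
    o=robot.observe();R=o["eef_rot"]
    if p is None: p=np.array(o["position"])
    if th is None: th=np.degrees(np.arctan2(1-2*(R[0]**2+R[2]**2),2*(R[0]*R[1]-R[2]*R[3])));th=(th+90)%180-90
    print("start",np.round(p,4),round(th,2))
    for x,j,n in tgts:
        x=np.array(x)
        for k in range(n):
            w=round((j-th)/(n-k),1);d=(x-p)/(n-k);a=np.radians(th)
            ey=np.array([np.cos(a),np.sin(a),0]);ex=np.array([-np.sin(a),np.cos(a),0])
            l=np.round([d@ex,d@ey,-d[2]],4)
            print(f"[{-w}] {l.tolist()}",end=" ; ")
            p=p+l[0]*ex+l[1]*ey-l[2]*np.array([0,0,1]);th+=w
        print("\n->",np.round(p,4),round(th,2))
C=np.array([.5943,-.0345]);Y=15.4
def arc(d0,d1,n,z,r=.13):
    return [((*(C+r*np.array([np.cos(np.radians(a+Y)),np.sin(np.radians(a+Y))])),z),a+Y-90,1) for a in np.linspace(d0,d1,n+1)[1:]]
E
python3 - <<'E'
from p import *
plan([((.40,.36,.25),23,12),((.659,.0785,.20),-29.6,12)])
E
```

```text
start [0.1509 0.6065 0.2055] 76.03
[4.4] [-0.0251, -0.0149, -0.0037] ; [4.4] [-0.0262, -0.013, -0.0037] ; [4.4] [-0.0271, -0.0109, -0.0037] ; [4.4] [-0.0278, -0.0088, -0.0037] ; [4.4] [-0.0284, -0.0066, -0.0037] ; [4.4] [-0.0289, -0.0044, -0.0037] ; [4.4] [-0.0291, -0.0022, -0.0037] ; [4.4] [-0.0292, 0.0, -0.0037] ; [4.5] [-0.0291, 0.0023, -0.0037] ; [4.4] [-0.0289, 0.0045, -0.0037] ; [4.5] [-0.0284, 0.0068, -0.0037] ; [4.4] [-0.0278, 0.0089, -0.0038] ; 
-> [0.3999 0.36   0.25  ] 23.03
[4.4] [-0.03, 0.0107, 0.0042] ; [4.4] [-0.0291, 0.013, 0.0042] ; [4.4] [-0.0281, 0.0152, 0.0042] ; [4.4] [-0.0268, 0.0173, 0.0042] ; [4.4] [-0.0254, 0.0193, 0.0042] ; [4.4] [-0.0239, 0.0211, 0.0041] ; [4.4] [-0.0222, 0.0229, 0.0042] ; [4.4] [-0.0203, 0.0245, 0.0041] ; [4.4] [-0.0184, 0.026, 0.0042] ; [4.3] [-0.0163, 0.0274, 0.0041] ; [4.4] [-0.0142, 0.0285, 0.0042] ; [4.3] [-0.012, 0.0296, 0.0041] ; 
-> [0.659  0.0785 0.2   ] -29.57
```

>>> carry_out([
  {"twist":[0,0,4.4],"dp":[-0.025,-0.015,-0.004],"claw":1},
  {"twist":[0,0,4.4],"dp":[-0.026,-0.013,-0.004],"claw":1},
  {"twist":[0,0,4.4],"dp":[-0.027,-0.011,-0.004],"claw":1},
  {"twist":[0,0,4.4],"dp":[-0.028,-0.009,-0.004],"claw":1},
  {"twist":[0,0,4.4],"dp":[-0.028,-0.007,-0.004],"claw":1},
  {"twist":[0,0,4.4],"dp":[-0.029,-0.004,-0.004],"claw":1},
  {"twist":[0,0,4.4],"dp":[-0.029,-0.002,-0.004],"claw":1},
  {"twist":[0,0,4.4],"dp":[-0.029,0,-0.004],"claw":1},
  {"twist":[0,0,4.5],"dp":[-0.029,0.002,-0.004],"claw":1},
  {"twist":[0,0,4.4],"dp":[-0.029,0.005,-0.004],"claw":1},
  {"twist":[0,0,4.5],"dp":[-0.028,0.007,-0.004],"claw":1},
  {"twist":[0,0,4.4],"dp":[-0.028,0.009,-0.002],"claw":1},
])

```text
t: 3.6
position: [0.4013, 0.359, 0.2521]
eef_rot: [0.554, 0.832, 0.0, 0.0]
force: [0.5, -0.3, -0.4]
gripper_width: 0.995
grasp_force: 0.0
```

>>> carry_out([
  {"twist":[0,0,4.4],"dp":[-0.03,0.011,0.004],"claw":1},
  {"twist":[0,0,4.4],"dp":[-0.029,0.013,0.004],"claw":1},
  {"twist":[0,0,4.4],"dp":[-0.028,0.015,0.004],"claw":1},
  {"twist":[0,0,4.4],"dp":[-0.027,0.017,0.004],"claw":1},
  {"twist":[0,0,4.4],"dp":[-0.025,0.019,0.004],"claw":1},
  {"twist":[0,0,4.4],"dp":[-0.024,0.021,0.004],"claw":1},
  {"twist":[0,0,4.4],"dp":[-0.022,0.023,0.004],"claw":1},
  {"twist":[0,0,4.4],"dp":[-0.02,0.025,0.004],"claw":1},
  {"twist":[0,0,4.4],"dp":[-0.018,0.026,0.004],"claw":1},
  {"twist":[0,0,4.3],"dp":[-0.016,0.027,0.004],"claw":1},
  {"twist":[0,0,4.4],"dp":[-0.014,0.029,0.004],"claw":1},
  {"twist":[0,0,4.3],"dp":[-0.012,0.03,0.004],"claw":1},
])

```text
t: 4.8
position: [0.6603, 0.0783, 0.2034]
eef_rot: [0.866, 0.501, -0.0, 0.0]
force: [0.8, 0.1, 0.9]
gripper_width: 0.999
grasp_force: 0.0
```

Run:
```python
from p import *
plan([((.659,.0785,.115),-29.6,4)])
im=robot.read_camera("scene");cv2.imwrite("pics/s1.png",cv2.resize(im[130:310,200:440,::-1],None,fx=3,fy=3))
```

```text
start [0.6603 0.0783 0.2034] -29.9
[-0.1] [-0.0001, -0.0003, 0.0221] ; [-0.1] [-0.0001, -0.0003, 0.0221] ; [-0.0] [-0.0001, -0.0003, 0.0221] ; [-0.1] [-0.0002, -0.0004, 0.0221] ; 
-> [0.659  0.0785 0.115 ] -29.6
```

View pics/s1.png

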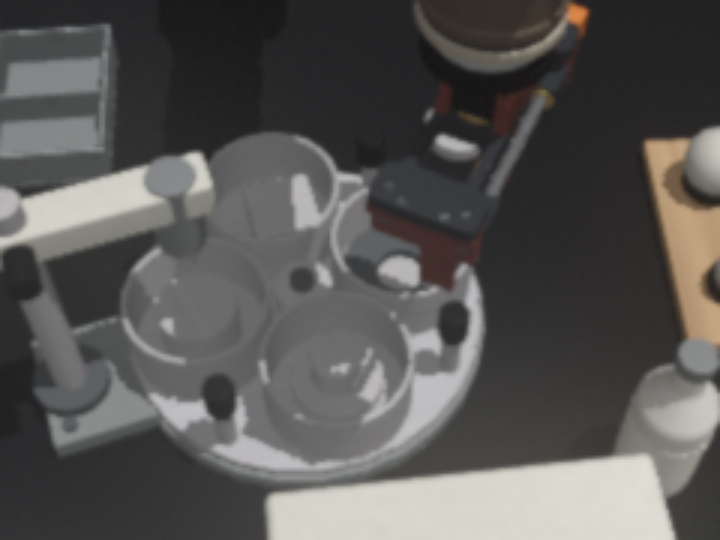

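>>> carry_out([
  {"dp":[0,0,0.022],"twist":[0,0,0],"claw":1},
  {"dp":[0,0,0.022],"twist":[0,0,0],"claw":1},
  {"dp":[0,-0.001,0.022],"twist":[0,0,0],"claw":1},
  {"dp":[0,0,0.021],"twist":[0,0,0],"claw":1},
  {"dp":[0,0,0],"twist":[0,0,0],"claw":0.45},
  {"dp":[0,0,0],"twist":[0,0,0],"claw":0.45},
  {"dp":[0,0,0],"twist":[0,0,0],"claw":0.45},
  {"dp":[0,0,0],"twist":[0,0,0],"claw":0.45},
])

```text
t: 5.65
position: [0.6592, 0.0808, 0.1179]
eef_rot: [0.864, 0.503, 0.001, 0.0]
force: [-0.2, 0.3, -0.5]
gripper_width: 0.677
grasp_force: 0.0
```

Run:
```python
from p import *
plan(arc(45,135,30,.116))
print(robot.observe()["force"])
```

```text
start [0.6592 0.0808 0.1179] -29.59
[-3.0] [-0.0025, -0.0063, 0.0019] ; 
-> [0.6525 0.0817 0.116 ] -26.59
[-3.0] [-0.0002, -0.0068, 0.0] ; 
-> [0.6464 0.0846 0.116 ] -23.59
[-3.0] [-0.0001, -0.0068, 0.0] ; 
-> [0.6401 0.0872 0.116 ] -20.59
[-3.0] [-0.0002, -0.0068, 0.0] ; 
-> [0.6336 0.0894 0.116 ] -17.59
[-3.0] [-0.0002, -0.0068, 0.0] ; 
-> [0.6271 0.0913 0.116 ] -14.59
[-3.0] [-0.0002, -0.0068, 0.0] ; 
-> [0.6205 0.0928 0.116 ] -11.59
[-3.0] [-0.0001, -0.0068, 0.0] ; 
-> [0.6138 0.0941 0.116 ] -8.59
[-3.0] [-0.0002, -0.0069, 0.0] ; 
-> [0.6069 0.0949 0.116 ] -5.59
[-3.0] [-0.0002, -0.0068, 0.0] ; 
-> [0.6002 0.0954 0.116 ] -2.59
[-3.0] [-0.0002, -0.0068, 0.0] ; 
-> [0.5934 0.0955 0.116 ] 0.41
[-3.0] [-0.0002, -0.0068, 0.0] ; 
-> [0.5866 0.0952 0.116 ] 3.41
[-3.0] [-0.0001, -0.0068, 0.0] ; 
-> [0.5798 0.0947 0.116 ] 6.41
[-3.0] [-0.0002, -0.0068, 0.0] ; 
-> [0.573  0.0938 0.116 ] 9.41
[-3.0] [-0.0002, -0.0068, 0.0] ; 
-> [0.5664 0.0925 0.116 ] 12.41
[-3.0] [-0.0002, -0.0068, 0.0] ; 
-> [0.5598 0.0908 0.116 ] 15.41
[-3.0] [-0.0001, -0.0068, 0.0] ; 
-> [0.5532 0.0889 0.116 ] 18.41
[-3
[... 258 characters left out ...]
41
[-3.0] [-0.0001, -0.0068, 0.0] ; 
-> [0.5227 0.0741 0.116 ] 33.41
[-3.0] [-0.0002, -0.0068, 0.0] ; 
-> [0.5172 0.0701 0.116 ] 36.41
[-3.0] [-0.0002, -0.0068, 0.0] ; 
-> [0.5118 0.0659 0.116 ] 39.41
[-3.0] [-0.0002, -0.0068, 0.0] ; 
-> [0.5067 0.0615 0.116 ] 42.41
[-3.0] [-0.0001, -0.0068, 0.0] ; 
-> [0.5017 0.0568 0.116 ] 45.41
[-3.0] [-0.0002, -0.0068, 0.0] ; 
-> [0.4971 0.0518 0.116 ] 48.41
[-3.0] [-0.0002, -0.0068, 0.0] ; 
-> [0.4927 0.0466 0.116 ] 51.41
[-3.0] [-0.0002, -0.0068, 0.0] ; 
-> [0.4886 0.0412 0.116 ] 54.41
[-3.0] [-0.0001, -0.0068, 0.0] ; 
-> [0.4848 0.0356 0.116 ] 57.41
[-3.0] [-0.0002, -0.0068, 0.0] ; 
-> [0.4813 0.0297 0.116 ] 60.41
[-0.18645213  0.33741771 -0.54843832]
```

>>> carry_out([
  {"dp":[-0.001,-0.006,0.001],"twist":[0,0,-3],"claw":0.45},
  {"dp":[0,-0.0068,0],"twist":[0,0,-3],"claw":0.45},
  {"dp":[-0.0002,-0.0068,0],"twist":[0,0,-3],"claw":0.45},
  {"dp":[-0.0002,-0.0068,0],"twist":[0,0,-3],"claw":0.45},
  {"dp":[-0.0002,-0.0068,0],"twist":[0,0,-3],"claw":0.45},
  {"dp":[-0.0002,-0.0068,0],"twist":[0,0,-3],"claw":0.45},
  {"dp":[-0.0002,-0.0068,0],"twist":[0,0,-3],"claw":0.45},
  {"dp":[-0.0002,-0.0068,0],"twist":[0,0,-3],"claw":0.45},
  {"dp":[-0.0002,-0.0068,0],"twist":[0,0,-3],"claw":0.45},
  {"dp":[-0.0002,-0.0068,0],"twist":[0,0,-3],"claw":0.45},
])

```text
t: 6.65
position: [0.5939, 0.0968, 0.1165]
eef_rot: [0.704, 0.71, 0.001, 0.0]
force: [0.2, 0.4, 0.1]
gripper_width: 0.451
grasp_force: 0.0
```

Run:
```python
from p import *
p=np.array(robot.observe()["position"]);v=p[:2]-C;print(np.hypot(*v),np.degrees(np.arctan2(v[1],v[0]))-Y,robot.observe()["force"])
plan([((.5,.05,.116),30,1)])
```

```text
0.1313180800738216 74.78186351768555 [0.22408665 0.38420142 0.10295579]
start [0.5939 0.0968 0.1165] 0.55
[-29.4] [-0.0459, -0.0943, 0.0005] ; 
-> [0.5   0.05  0.116] 29.95
```

Run:
```python
from p import *
im=robot.read_camera("scene")[150:300,220:400,::-1]
im2=robot.read_camera("top")[110:260,260:440,::-1]
cv2.imwrite("pics/s2.png",cv2.resize(np.hstack([im,im2]),None,fx=2.2,fy=2.2))
```

```text
(no output)
```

View pics/s2.png

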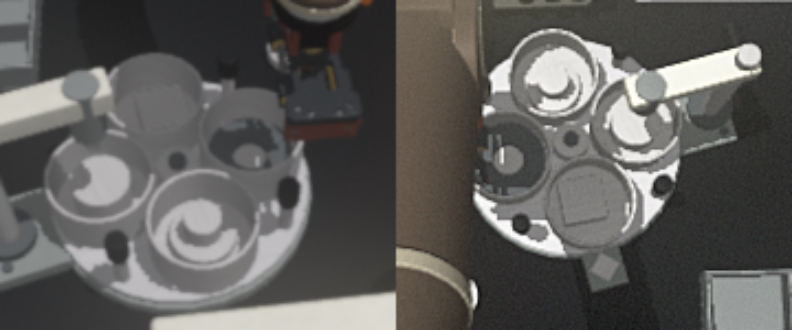

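The table has not moved: the post is still at scene px (351,236), and the gripper stands beyond it. I'll check the post position directly.

Run:
```python
from m import *
o=robot.observe();print(o["position"],o["t"],o["force"])
for c,u in(("scene",(351,236.4)),("top",(299.3,148)),("top",(316.6,211.4)),("scene",(323,183)),("scene",(220+228/2.2,150+68/2.2)),("top",(260+(520-396)/2.2,110+222/2.2)),("top",(381,194.5))): print(c,u,atz(c,u,.1))
print("tri",tri([("scene",(351,236.4)),("top",(299.3,148))]))
p=o["position"];print("tcp proj",proj("scene",p),proj("top",p), "tip",proj("scene",p-np.array([0,0,.022])))
```

```text
[0.59350944 0.09682632 0.11653121] 6.75 [ 0.80318392 -0.3683619   0.00212343]
scene (351, 236.4) [0.65864122 0.07974022 0.1       ]
top (299.3, 148) [0.65654134 0.07570312 0.1       ]
top (316.6, 211.4) [0.47873984 0.02703584 0.1       ]
scene (323, 183) [0.49900173 0.02911919 0.1       ]
scene (323.6363636363636, 180.9090909090909) [0.49239389 0.03123863 0.1       ]
top (316.3636363636364, 210.9090909090909) [0.48008397 0.02768243 0.1       ]
top (381, 194.5) [ 0.52512286 -0.14888117  0.1       ]
tri [0.6573316  0.07792578 0.09791007]
tcp proj [355.33058384 208.2014002 ] [290.95332821 168.83615851] tip [354.69412336 213.62082882]
```

Run:
```python
from p import *
plan([((.594,.097,.15),0.5,2),((.6575,.078,.15),-29.6,5),((.6575,.078,.1),-29.6,3)])
```

```text
start [0.5935 0.0968 0.1165] 0.47
[-0.0] [0.0001, 0.0002, -0.0167] ; [-0.0] [0.0001, 0.0003, -0.0168] ; 
-> [0.594 0.097 0.15 ] 0.47
[6.0] [-0.0039, 0.0127, 0.0] ; [6.0] [-0.0026, 0.013, 0.0] ; [6.0] [-0.0012, 0.0132, 0.0] ; [6.0] [0.0002, 0.0132, 0.0] ; [6.1] [0.0016, 0.0132, 0.0] ; 
-> [0.6575 0.078  0.15  ] -29.63
[-0.0] [-0.0, -0.0, 0.0167] ; [-0.0] [-0.0, -0.0, 0.0167] ; [-0.0] [-0.0, -0.0, 0.0166] ; 
-> [0.6575 0.078  0.1   ] -29.63
```

>>> carry_out([
  {"dp":[0,0,-0.017],"twist":[0,0,0],"claw":0.57},
  {"dp":[0,0,-0.017],"twist":[0,0,0],"claw":0.57},
  {"dp":[-0.004,0.013,0],"twist":[0,0,6],"claw":0.57},
  {"dp":[-0.0025,0.013,0],"twist":[0,0,6],"claw":0.57},
  {"dp":[-0.001,0.013,0],"twist":[0,0,6],"claw":0.57},
  {"dp":[0,0.013,0],"twist":[0,0,6],"claw":0.57},
  {"dp":[0.0015,0.013,0],"twist":[0,0,6],"claw":0.57},
  {"dp":[0,0,0],"twist":[0,0,0],"claw":0.57},
])

```text
t: 7.55
position: [0.6584, 0.077, 0.1499]
eef_rot: [0.865, 0.502, 0.0, 0.001]
force: [-1.3, 1.2, -0.8]
gripper_width: 0.568
grasp_force: 0.0
```

Run:
```python
from p import *
plan([((.6575,.078,.1),-29.6,3)])
im=robot.read_camera("scene")[150:300,240:440,::-1]
im2=robot.read_camera("top")[90:240,240:400,::-1]
cv2.imwrite("pics/s3.png",cv2.resize(np.hstack([im,im2]),None,fx=2.2,fy=2.2))
```

```text
start [0.6584 0.077  0.1499] -29.78
[-0.1] [0.0001, -0.0004, 0.0166] ; [-0.0] [0.0002, -0.0004, 0.0166] ; [-0.1] [0.0001, -0.0005, 0.0167] ; 
-> [0.6575 0.078  0.1   ] -29.58
```

View pics/s3.png

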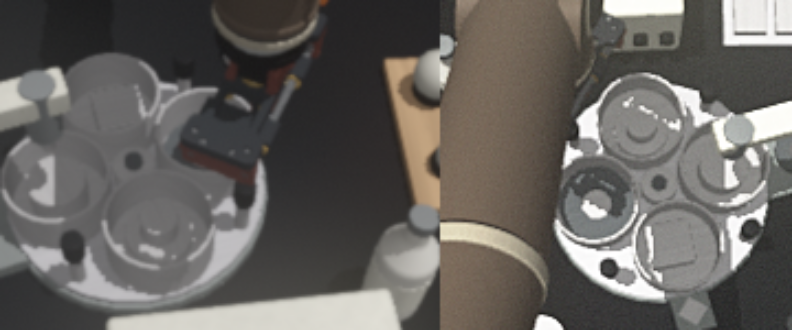

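Run:
```python
from p import *
p=np.array(robot.observe()["position"]);a=np.radians(-29.7);ey=np.array([np.cos(a),np.sin(a),0]);ex=np.array([-np.sin(a),np.cos(a),0])
for s,n in((ey,"ey"),(ex,"ex")):
  for k in(-.089,-.037,.037,.089): print(n,k,proj("scene",p+[0,0,.06]+k*s).round(),proj("top",p+[0,0,.06]+k*s).round())
for z in(-.022,0,.06): print(z,proj("scene",p+[0,0,z]),proj("top",p+[0,0,z]))
print("post",proj("scene",(.6575,.078,.108)),proj("top",(.6575,.078,.108)))
```

```text
ey -0.089 [369. 177.] [278. 166.]
ey -0.037 [360. 194.] [288. 149.]
ey 0.037 [346. 221.] [303. 124.]
ey 0.089 [335. 242.] [313. 107.]
ex -0.089 [314. 193.] [326. 153.]
ex -0.037 [336. 201.] [308. 143.]
ex 0.037 [370. 214.] [283. 129.]
ex 0.089 [395. 223.] [265. 119.]
-0.022 [350.72843434 229.15979534] [297.90726185 145.15779089]
0 [351.33152343 223.64567294] [297.34486133 142.86629462]
0.06 [353.11138044 207.3722073 ] [295.68784189 136.11478261]
post [350.37778586 234.13762551] [298.28681645 146.88355216]
```

Geometry agrees: the jaws are over the knob. Now go lower and close tighter.

>>> carry_out([
  {"dp":[0,0,0.016],"twist":[0,0,0],"claw":0.57},
  {"dp":[0,0,0.016],"twist":[0,0,0],"claw":0.57},
  {"dp":[0,0,0.016],"twist":[0,0,0],"claw":0.57},
  {"dp":[0,0,0],"twist":[0,0,0],"claw":0.57},
  {"dp":[0,0,0],"twist":[0,0,0],"claw":0.32},
  {"dp":[0,0,0],"twist":[0,0,0],"claw":0.32},
  {"dp":[0,0,0],"twist":[0,0,0],"claw":0.32},
  {"dp":[0,0,0],"twist":[0,0,0],"claw":0.32},
])

```text
t: 8.45
position: [0.6572, 0.0778, 0.1022]
eef_rot: [0.864, 0.503, 0.001, 0.0]
force: [0.4, 0.4, -0.5]
gripper_width: 0.322
grasp_force: 0.0
```

>>> carry_out([
  {"dp":[0,-0.0068,0],"twist":[0,0,-3],"claw":0.32},
  {"dp":[-0.0002,-0.0068,0],"twist":[0,0,-3],"claw":0.32},
  {"dp":[-0.0002,-0.0068,0],"twist":[0,0,-3],"claw":0.32},
])

```text
t: 8.75
position: [0.6384, 0.0866, 0.1019]
eef_rot: [0.821, 0.57, 0.0, 0.0]
force: [0.8, -0.2, -0.7]
gripper_width: 0.321
grasp_force: 0.0
```

```bash
cat > w.py <<'E'
from p import *
np.set_printoptions(precision=4,suppress=True)
o=robot.observe();p=np.array(o["position"]);v=p[:2]-C
print("r,local ang",np.hypot(*v),np.degrees(np.arctan2(v[1],v[0]))-Y,"z",p[2],o["force"],o["gripper_width"],o["t"])
E
python3 w.py
```

```text
r,local ang 0.12892743708611173 54.58040639681196 z 0.10191185004244016 [ 0.7917 -0.1793 -0.7037] 0.3206649491189576 8.75
```

```bash
cat > tr.py <<'E'
from w import *
def track():
    "turret angle from the -45deg post in scene and the 225deg one in top (template search along arc)"
    ref={c:cv2.imread(f"pics/{c}0.png",0) for c in("scene","top")}
    for c,d0 in(("scene",-45),("top",225),("top",135),("scene",45)):
        P=lambda d:proj(c,(*(C+.13*np.array([np.cos(np.radians(d+Y)),np.sin(np.radians(d+Y))])),.1))
        u=P(d0);im=cv2.cvtColor(robot.read_camera(c),cv2.COLOR_RGB2GRAY)
        t=cv2.getRectSubPix(ref[c],(15,15),tuple(map(float,u)))
        s=[(cv2.matchTemplate(cv2.getRectSubPix(im,(19,19),tuple(map(float,P(d0+k)))),t,cv2.TM_CCOEFF_NORMED).max(),k) for k in range(-50,51,1)]
        print(c,d0,[(round(float(a),2),k) for a,k in sorted(s)[-4:]])
E
python3 -c "
from tr import *
track()"
```

```text
r,local ang 0.12892743708611173 54.58040639681196 z 0.10191185004244016 [ 0.7917 -0.1793 -0.7037] 0.3206649491189576 8.75
scene -45 [(0.99, -1), (1.0, -2), (1.0, 2), (1.0, 0)]
top 225 [(0.98, -2), (0.99, -3), (0.99, 3), (1.0, 0)]
top 135 [(0.97, -2), (0.98, -3), (0.99, 3), (1.0, 0)]
scene 45 [(0.72, -2), (0.72, -3), (0.72, 2), (0.72, 0)]
```

Run:
```python
from w import *
for n in("scene","top"):
    p=o["position"];print(n,proj(n,p-np.array([0,0,.022])),proj(n,p))
im=robot.read_camera("scene")[180:280,290:410,::-1]
im2=robot.read_camera("top")[90:190,250:370,::-1]
cv2.imwrite("pics/s4.png",cv2.resize(np.hstack([im,im2]),None,fx=3.3,fy=3.3,interpolation=cv2.INTER_CUBIC))
```

```text
r,local ang 0.12891060363694434 54.412766773641216 z 0.10196889910112572 [-0.3142 -0.6576 -0.0591] 0.31912698742295836 8.95
scene [352.3349 233.4405] [352.9363 228.3137]
top [295.8934 156.0123] [295.3141 154.0246]
```

View pics/s4.png

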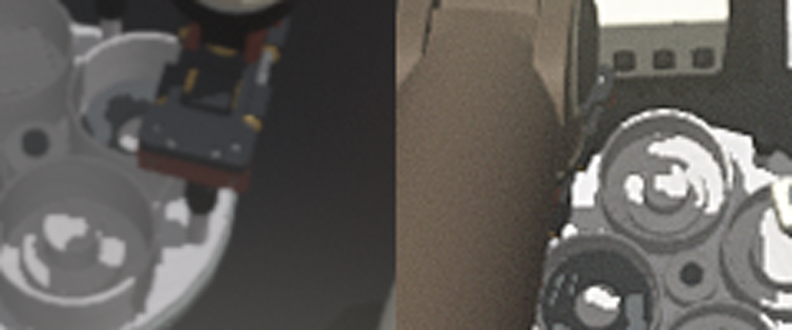

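Run:
```python
from w import *
a=np.radians(-20.7);ey=np.array([np.cos(a),np.sin(a),0]);ex=np.array([-np.sin(a),np.cos(a),0])
for z in(.16,.18,.2,.22,.25):
    A,B=[atz("scene",(290+u/3.3,180+v/3.3),z) for u,v in((137,170),(247,190))]
    m=(A+B)/2-p;print(z,"width",np.linalg.norm(A-B),"mid along ey",m@ey,"ex",m@ex, "ang",np.degrees(np.arctan2((B-A)[0],(B-A)[1])))
for z in(.16,.19,.22): print(z,"top far end",[(k,proj("top",p+[0,0,z-p[2]]+k*ey).round()) for k in(.05,.07,.089)])
for c in ("scene","top"):
    print([(r["confidence"],np.round(r["uv"])) for r in robot.pinpoint(c,"post0")],[(r["confidence"],np.round(r["uv"])) for r in robot.silhouettes(c,"post0")])
```

```text
r,local ang 0.12873582607131975 54.33564517339408 z 0.10175915818322477 [0.5539 0.5052 0.4062] 0.32063557133636467 9.05
0.16 width 0.07028783098505381 mid along ey 0.05484592533302925 ex -0.0007123139096778601 ang 16.502507587462496
0.18 width 0.06827281837500081 mid along ey 0.06718363540746515 ex 0.0012538955456940875 ang 16.50250758746251
0.2 width 0.0662578057649478 mid along ey 0.07952134548190107 ex 0.003220105001066038 ang 16.502507587462436
0.22 width 0.0642427931548948 mid along ey 0.09185905555633707 ex 0.005186314456438018 ang 16.50250758746245
0.25 width 0.06122027423981532 mid along ey 0.11036562066799097 ex 0.008135628639495959 ang 16.50250758746263
0.16 top far end [(0.05, array([301., 131.])), (0.07, array([303., 124.])), (0.089, array([306., 118.]))]
0.19 top far end [(0.05, array([300., 128.])), (0.07, array([303., 121.])), (0.089, array([305., 114.]))]
0.22 top far end [(0.05, array([299., 124.])), (0.07, array([302., 117.])), (0.089, array([305., 110.]))]
[] [(0.71, array([297., 241.])), (0.54, array([138., 236.]))]
[(0.79, array([381., 195.]))] [(0.95, array([344., 182.]))]
```

Still no contact although the knob should be between the fingers, so I suspect the tool isn't where I assume. I'll move aside with the jaws across the camera's view and check the fingers.

Run:
```python
from p import *
plan([((.638,.087,.16),-20.6,2),((.60,.2,.13),62,10)])
```

```text
start [0.6386 0.0863 0.1015] -20.6
[0.0] [0.0002, -0.0004, -0.0293] ; [0.0] [0.0002, -0.0004, -0.0292] ; 
-> [0.638 0.087 0.16 ] -20.6
[-8.3] [0.0092, -0.0075, 0.003] ; [-8.3] [0.0102, -0.0061, 0.003] ; [-8.2] [0.011, -0.0046, 0.003] ; [-8.3] [0.0116, -0.003, 0.003] ; [-8.2] [0.0119, -0.0013, 0.003] ; [-8.3] [0.0119, 0.0005, 0.003] ; [-8.2] [0.0117, 0.0022, 0.003] ; [-8.3] [0.0113, 0.0038, 0.003] ; [-8.2] [0.0106, 0.0054, 0.003] ; [-8.3] [0.0098, 0.0069, 0.003] ; 
-> [0.6  0.2  0.13] 62.0
```

>>> carry_out([
  {"dp":[0,0,-0.029],"twist":[0,0,0],"claw":0.32},
  {"dp":[0,0,-0.029],"twist":[0,0,0],"claw":0.32},
  {"dp":[0.009,-0.0075,0.003],"twist":[0,0,-8.3],"claw":0.32},
  {"dp":[0.01,-0.006,0.003],"twist":[0,0,-8.3],"claw":0.32},
  {"dp":[0.011,-0.0045,0.003],"twist":[0,0,-8.2],"claw":0.32},
  {"dp":[0.0115,-0.003,0.003],"twist":[0,0,-8.3],"claw":0.32},
  {"dp":[0.012,-0.001,0.003],"twist":[0,0,-8.2],"claw":0.32},
  {"dp":[0.012,0,0.003],"twist":[0,0,-8.3],"claw":0.32},
  {"dp":[0.0115,0.002,0.003],"twist":[0,0,-8.2],"claw":0.32},
  {"dp":[0.011,0.004,0.003],"twist":[0,0,-8.3],"claw":0.32},
  {"dp":[0.0105,0.005,0.003],"twist":[0,0,-8.2],"claw":0.32},
  {"dp":[0.01,0.007,0.003],"twist":[0,0,-8.3],"claw":0.32},
])

```text
t: 10.45
position: [0.6002, 0.1987, 0.1294]
eef_rot: [0.239, 0.971, -0.0, 0.0]
force: [0.2, -0.4, -0.1]
gripper_width: 0.319
grasp_force: 0.0
```

Run:
```python
from w import *
print(p)
im=robot.read_camera("scene")[:,:,::-1].copy();cv2.imwrite("pics/s5raw.png",im)
a=np.radians(62);ey=np.array([np.cos(a),np.sin(a),0])
for z in(-.022,0,.058): print(z,proj("scene",p+[0,0,z])-[300,150],[ (proj("scene",p+[0,0,z]+k*ey)-[300,150]).round() for k in(-.089,-.028,-.014,.014,.028,.089)])
cv2.imwrite("pics/s5.png",cv2.resize(im[150:270,300:460],None,fx=5,fy=5,interpolation=cv2.INTER_CUBIC))
```

```text
r,local ang 0.23326491287433593 73.16155832376515 z 0.12937400533845939 [ 0.1629 -0.395  -0.1479] 0.31893338548238936 10.45
[0.6002 0.1987 0.1294]
-0.022 [98.714  60.0696] [array([63., 48.]), array([87., 56.]), array([93., 58.]), array([105.,  62.]), array([110.,  64.]), array([136.,  73.])]
0 [100.2168  54.5194] [array([64., 42.]), array([89., 51.]), array([94., 53.]), array([106.,  57.]), array([112.,  58.]), array([139.,  67.])]
0.058 [104.475   38.7921] [array([66., 26.]), array([92., 35.]), array([98., 37.]), array([111.,  41.]), array([117.,  43.]), array([145.,  52.])]
```

View pics/s5.png

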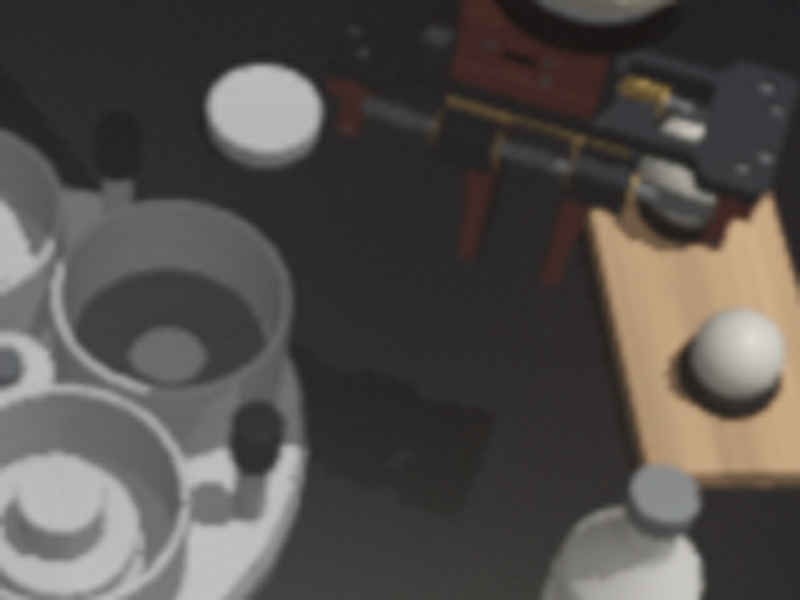

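The fingertips are at crop (465,257) and (553,282), mid px (402,203). That is about 7 px higher than predicted, which corresponds to tips roughly 25 mm higher than the reading, or to an offset in x. I'll settle it by feeling for the bare bench nearby.

>>> carry_out([
  {"dp":[-0.004,0.034,0.02],"twist":[0,0,0],"claw":0.32},
  {"dp":[0,0,0.03],"twist":[0,0,0],"claw":0.32},
  {"dp":[0,0,0.03],"twist":[0,0,0],"claw":0.32},
  {"dp":[0,0,0.02],"twist":[0,0,0],"claw":0.32},
  {"dp":[0,0,0.003],"twist":[0,0,0],"claw":0.32},
  {"dp":[0,0,0.002],"twist":[0,0,0],"claw":0.32},
])

```text
t: 11.1
position: [0.62, 0.2263, 0.0245]
eef_rot: [0.243, 0.97, -0.0, -0.0]
force: [-0.7, 0.5, -0.8]
gripper_width: 0.316
grasp_force: 0.0
```

>>> carry_out([
  {"dp":[0,0,0.002],"twist":[0,0,0],"claw":0.32},
  {"dp":[0,0,0],"twist":[0,0,0],"claw":0.32},
])

```text
t: 11.3
position: [0.6205, 0.2268, 0.0237]
eef_rot: [0.242, 0.97, 0.001, 0.001]
force: [0.5, 1.0, -0.3]
gripper_width: 0.316
grasp_force: 0.0
```

>>> carry_out([
  {"dp":[0,0,0.002],"twist":[0,0,0],"claw":0.32},
  {"dp":[0,0,0.002],"twist":[0,0,0],"claw":0.32},
  {"dp":[0,0,0],"twist":[0,0,0],"claw":0.32},
])

```text
t: 11.6
position: [0.6196, 0.2267, 0.0185]
eef_rot: [0.242, 0.97, 0.0, -0.0]
force: [-0.3, -0.7, 0.3]
gripper_width: 0.322
grasp_force: 0.0
```

>>> carry_out([
  {"dp":[0,0,0.003],"twist":[0,0,0],"claw":0.32},
  {"dp":[0,0,0.003],"twist":[0,0,0],"claw":0.32},
  {"dp":[0,0,0],"twist":[0,0,0],"claw":0.32},
])

```text
t: 11.9
position: [0.6193, 0.2265, 0.0119]
eef_rot: [0.242, 0.97, -0.0, -0.0]
force: [-0.5, -0.2, 0.8]
gripper_width: 0.319
grasp_force: 0.0
```

>>> carry_out([
  {"dp":[0,0,0.003],"twist":[0,0,0],"claw":0.32},
  {"dp":[0,0,0.002],"twist":[0,0,0],"claw":0.32},
  {"dp":[0,0,0],"twist":[0,0,0],"claw":0.32},
])

```text
t: 12.2
position: [0.6195, 0.2266, 0.0071]
eef_rot: [0.242, 0.97, -0.0, -0.0]
force: [0.9, -0.3, -0.2]
gripper_width: 0.319
grasp_force: 0.0
```

>>> carry_out([
  {"dp":[0,0,0.003],"twist":[0,0,0],"claw":0.32},
  {"dp":[0,0,0.002],"twist":[0,0,0],"claw":0.32},
  {"dp":[0,0,0],"twist":[0,0,0],"claw":0.32},
])

```text
t: 12.5
position: [0.6195, 0.2266, 0.0022]
eef_rot: [0.242, 0.97, -0.0, -0.0]
force: [-0.5, -1.1, -0.2]
gripper_width: 0.318
grasp_force: 0.0
```

>>> carry_out([
  {"dp":[0,0,0.002],"twist":[0,0,0],"claw":0.32},
  {"dp":[0,0,0],"twist":[0,0,0],"claw":0.32},
])

```text
t: 12.7
position: [0.6196, 0.2266, 0.0003]
eef_rot: [0.242, 0.97, -0.0, -0.0]
force: [-0.4, -0.1, -0.0]
gripper_width: 0.321
grasp_force: 0.0
```

>>> carry_out([
  {"dp":[0,0,0.002],"twist":[0,0,0],"claw":0.32},
  {"dp":[0,0,0],"twist":[0,0,0],"claw":0.32},
])

```text
t: 12.9
position: [0.6196, 0.2266, -0.0017]
eef_rot: [0.242, 0.97, -0.0, -0.0]
force: [0.4, 0.4, 0.6]
gripper_width: 0.322
grasp_force: 0.0
```

>>> carry_out([
  {"dp":[0,0,0.002],"twist":[0,0,0],"claw":0.32},
  {"dp":[0,0,0],"twist":[0,0,0],"claw":0.32},
])

```text
t: 13.1
position: [0.6195, 0.2266, -0.0037]
eef_rot: [0.242, 0.97, -0.0, -0.0]
force: [-0.1, -0.3, -0.3]
gripper_width: 0.321
grasp_force: 0.0
```

>>> carry_out([
  {"dp":[0,0,0.002],"twist":[0,0,0],"claw":0.32},
  {"dp":[0,0,0],"twist":[0,0,0],"claw":0.32},
])

```text
t: 13.3
position: [0.6196, 0.2266, -0.0057]
eef_rot: [0.242, 0.97, -0.0, -0.0]
force: [-0.1, 0.1, -0.0]
gripper_width: 0.32
grasp_force: 0.0
```

>>> carry_out([
  {"dp":[0,0,0.002],"twist":[0,0,0],"claw":0.32},
  {"dp":[0,0,0],"twist":[0,0,0],"claw":0.32},
])

```text
t: 13.5
position: [0.6195, 0.2266, -0.0077]
eef_rot: [0.242, 0.97, -0.0, -0.0]
force: [-0.4, 0.3, 0.0]
gripper_width: 0.318
grasp_force: 0.0
```

Run:
```python
from w import *
im=robot.read_camera("scene")[:,:,::-1].copy()
im2=robot.read_camera("top")[:,:,::-1].copy()
for z in(-.022,0,.02): print(z,proj("scene",p+[0,0,z])-[340,150],proj("top",p+[0,0,z])-[180,120])
cv2.imwrite("pics/s6.png",cv2.resize(np.hstack([im[150:270,340:440],im2[120:240,180:280]]),None,fx=4,fy=4,interpolation=cv2.INTER_CUBIC))
```

```text
r,local ang 0.26230730774464395 69.07904487672107 z -0.007746484242013137 [-0.4358  0.3086  0.0029] 0.31765923401600415 13.5
-0.022 [62.5318 96.1118] [73.2261 51.0348]
0 [63.9528 91.745 ] [71.9372 49.4894]
0.02 [65.2887 87.6397] [70.7249 48.0358]
```

View pics/s6.png

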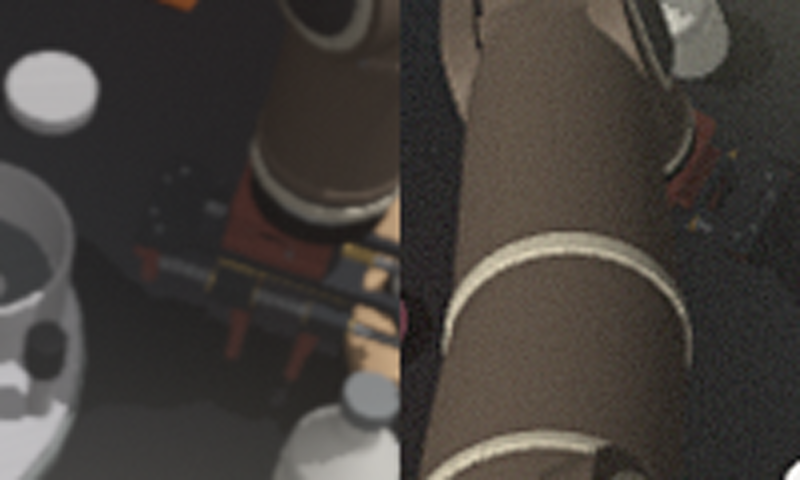

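The tips are at crop (233,357) and (293,380), mid px (406,242), with a gap to their shadow, so they are still clear of the bench. The position reading is off in height; I keep feeling downward.

>>> carry_out([
  {"dp":[0,0,0.002],"twist":[0,0,0],"claw":0.32},
  {"dp":[0,0,0.002],"twist":[0,0,0],"claw":0.32},
  {"dp":[0,0,0],"twist":[0,0,0],"claw":0.32},
])

```text
t: 13.9
position: [0.6194, 0.2266, -0.0118]
eef_rot: [0.242, 0.97, -0.0, -0.0]
force: [-0.5, 0.1, -0.3]
gripper_width: 0.315
grasp_force: 0.0
```

>>> carry_out([
  {"dp":[0,0,0.002],"twist":[0,0,0],"claw":0.32},
  {"dp":[0,0,0.002],"twist":[0,0,0],"claw":0.32},
  {"dp":[0,0,0],"twist":[0,0,0],"claw":0.32},
])

```text
t: 14.2
position: [0.6195, 0.2266, -0.0158]
eef_rot: [0.242, 0.97, -0.0, -0.0]
force: [0.6, 0.1, -0.4]
gripper_width: 0.323
grasp_force: 0.0
```

>>> carry_out([
  {"dp":[0,0,0.002],"twist":[0,0,0],"claw":0.32},
  {"dp":[0,0,0.002],"twist":[0,0,0],"claw":0.32},
  {"dp":[0,0,0],"twist":[0,0,0],"claw":0.32},
])

```text
t: 14.5
position: [0.6199, 0.2267, -0.0167]
eef_rot: [0.242, 0.97, 0.0, 0.0]
force: [-7.9, -2.9, 22.2]
gripper_width: 0.32
grasp_force: 11.1
```

>>> carry_out([
  {"dp":[0,0,-0.03],"twist":[0,0,0],"claw":0.32},
  {"dp":[0,0,-0.03],"twist":[0,0,0],"claw":0.32},
])

```text
t: 14.7
position: [0.619, 0.2264, 0.0406]
eef_rot: [0.242, 0.97, -0.001, -0.001]
force: [1.1, 0.2, -0.1]
gripper_width: 0.321
grasp_force: 0.0
```

Run:
```python
from w import *
print(o["joint_positions"])
A=atz("scene",(405.8,242.2),.0086);print(A,A[:2]-[.6195,.2266])
B=atz("scene",(300+509/5,150+269/5),.1457);print(B,B[:2]-[.6002,.1987])
```

```text
r,local ang 0.2620659400059661 69.19273922354914 z 0.040642815371102745 [ 1.0635  0.2252 -0.1124] 0.3207114032165624 14.7
[-0.517   0.637   0.1358  1.6588 -0.1069  0.8548  0.7456]
[0.6306 0.2262 0.0086] [ 0.0111 -0.0004]
[0.61   0.1977 0.1457] [ 0.0098 -0.001 ]
```

Bench contact is at reading z = -0.0163, so the tip is at the reading plus (0.010,-0.001,+0.0163). I'll correct for this offset and retry the post.

Run:
```python
from p import *
plan([((.619,.2264,.125),62,2),((.6475,.079,.125),-29.6,11),((.6475,.079,.074),-29.6,3)])
```

```text
start [0.619  0.2264 0.0406] 62.03
[0.0] [-0.0, 0.0, -0.0422] ; [0.0] [-0.0, 0.0, -0.0422] ; 
-> [0.619  0.2264 0.125 ] 62.03
[8.3] [-0.0086, -0.0106, 0.0] ; [8.3] [-0.01, -0.0093, 0.0] ; [8.3] [-0.0112, -0.0077, 0.0] ; [8.3] [-0.0123, -0.006, 0.0] ; [8.3] [-0.013, -0.0042, 0.0] ; [8.4] [-0.0135, -0.0023, 0.0] ; [8.3] [-0.0136, -0.0003, 0.0] ; [8.4] [-0.0135, 0.0017, 0.0] ; [8.3] [-0.0132, 0.0036, 0.0] ; [8.4] [-0.0125, 0.0055, 0.0] ; [8.3] [-0.0115, 0.0073, 0.0] ; 
-> [0.6475 0.079  0.125 ] -29.57
[0.0] [-0.0, 0.0, 0.017] ; [0.0] [-0.0, 0.0, 0.017] ; [0.0] [-0.0, 0.0, 0.017] ; 
-> [0.6475 0.079  0.074 ] -29.57
```

>>> carry_out([
  {"dp":[0,0,-0.042],"twist":[0,0,0],"claw":0.32},
  {"dp":[0,0,-0.042],"twist":[0,0,0],"claw":0.7},
])

```text
t: 14.9
position: [0.6193, 0.2265, 0.1257]
eef_rot: [0.242, 0.97, -0.0, -0.0]
force: [0.1, 0.5, 0.1]
gripper_width: 0.371
grasp_force: 0.0
```

>>> carry_out([
  {"dp":[-0.0085,-0.0105,0],"twist":[0,0,8.3],"claw":0.7},
  {"dp":[-0.01,-0.0095,0],"twist":[0,0,8.3],"claw":0.7},
  {"dp":[-0.011,-0.0075,0],"twist":[0,0,8.3],"claw":0.7},
  {"dp":[-0.0125,-0.006,0],"twist":[0,0,8.3],"claw":0.7},
  {"dp":[-0.013,-0.004,0],"twist":[0,0,8.3],"claw":0.7},
  {"dp":[-0.0135,-0.0025,0],"twist":[0,0,8.4],"claw":0.7},
  {"dp":[-0.0135,-0.0005,0],"twist":[0,0,8.3],"claw":0.7},
  {"dp":[-0.0135,0.0015,0],"twist":[0,0,8.4],"claw":0.7},
  {"dp":[-0.013,0.0035,0],"twist":[0,0,8.3],"claw":0.7},
  {"dp":[-0.0125,0.0055,0],"twist":[0,0,8.4],"claw":0.7},
  {"dp":[-0.0115,0.0075,0],"twist":[0,0,8.3],"claw":0.7},
  {"dp":[0,0,0],"twist":[0,0,0],"claw":0.7},
])

```text
t: 16.1
position: [0.6481, 0.0772, 0.1246]
eef_rot: [0.865, 0.501, -0.0, 0.001]
force: [0.5, -0.9, 0.2]
gripper_width: 0.698
grasp_force: 0.0
```

>>> carry_out([
  {"dp":[0,0,0.017],"twist":[0,0,0],"claw":0.7},
  {"dp":[0,0,0.01],"twist":[0,0,0],"claw":0.7},
  {"dp":[0,0,0.01],"twist":[0,0,0],"claw":0.7},
  {"dp":[0,0,0.008],"twist":[0,0,0],"claw":0.7},
  {"dp":[0,0,0.006],"twist":[0,0,0],"claw":0.7},
  {"dp":[0,0,0],"twist":[0,0,0],"claw":0.7},
])

```text
t: 16.7
position: [0.6473, 0.0796, 0.0726]
eef_rot: [0.864, 0.503, -0.001, -0.0]
force: [0.1, -0.4, 0.3]
gripper_width: 0.699
grasp_force: 0.0
```

>>> carry_out([
  {"dp":[0,0,0],"twist":[0,0,0],"claw":0.34},
  {"dp":[0,0,0],"twist":[0,0,0],"claw":0.34},
  {"dp":[0,0,0],"twist":[0,0,0],"claw":0.34},
  {"dp":[0,0,0],"twist":[0,0,0],"claw":0.34},
  {"dp":[0,0,0],"twist":[0,0,0],"claw":0.34},
  {"dp":[0,0,0],"twist":[0,0,0],"claw":0.2},
  {"dp":[0,0,0],"twist":[0,0,0],"claw":0.2},
  {"dp":[0,0,0],"twist":[0,0,0],"claw":0.2},
])

```text
t: 17.5
position: [0.6483, 0.0796, 0.0739]
eef_rot: [0.864, 0.503, 0.0, 0.0]
force: [2.8, 0.0, 1.8]
gripper_width: 0.267
grasp_force: 30.0
```

Gripped the knob (opening 0.267, i.e. 24 mm). Now drive it round as a loose cage.

```bash
sed -i 's/^C=.*/C=np.array([.5843,-.0335]);Y=15.4/' p.py
python3 - <<'E'
from w import *
plan(arc(45,48,1,.074))
E
```

```text
r,local ang 0.1299723943392209 45.11385616667118 z 0.0738946989702244 [2.8327 0.0335 1.8391] 0.26738383395702087 17.5
start [0.6483 0.0796 0.0739] -29.56
[-3.0] [-0.0001, -0.0065, -0.0001] ; 
-> [0.6426 0.0828 0.074 ] -26.56
```

>>> carry_out([
  {"dp":[-0.0002,-0.0068,0],"twist":[0,0,-3],"claw":0.36},
  {"dp":[-0.0002,-0.0068,0],"twist":[0,0,-3],"claw":0.36},
  {"dp":[-0.0002,-0.0068,0],"twist":[0,0,-3],"claw":0.36},
  {"dp":[-0.0002,-0.0068,0],"twist":[0,0,-3],"claw":0.36},
  {"dp":[-0.0002,-0.0068,0],"twist":[0,0,-3],"claw":0.36},
])

```text
t: 18.0
position: [0.6175, 0.0898, 0.0739]
eef_rot: [0.791, 0.612, 0.0, 0.002]
force: [5.6, -5.3, -1.5]
gripper_width: 0.362
grasp_force: 3.5
```

```bash
python3 -c "
from tr import *
track()"
```

```text
r,local ang 0.12774843082720932 59.51839430874029 z 0.07392166518955233 [ 5.6393 -5.2824 -1.4599] 0.361536052408641 18.0
scene -45 [(0.92, 18), (0.93, 19), (0.93, 16), (0.93, 15)]
top 225 [(0.9, 16), (0.9, 19), (0.9, 17), (0.9, 18)]
top 135 [(0.82, 15), (0.82, 16), (0.83, 18), (0.83, 17)]
scene 45 [(0.6, -19), (0.61, -17), (0.61, -18), (0.61, -20)]
```

>>> carry_out([
  {"dp":[0,-0.0068,0],"twist":[0,0,-3],"claw":0.36},
  {"dp":[0,-0.0068,0],"twist":[0,0,-3],"claw":0.36},
  {"dp":[-0.0002,-0.0068,0],"twist":[0,0,-3],"claw":0.36},
  {"dp":[-0.0002,-0.0068,0],"twist":[0,0,-3],"claw":0.36},
  {"dp":[-0.0002,-0.0068,0],"twist":[0,0,-3],"claw":0.36},
  {"dp":[-0.0002,-0.0068,0],"twist":[0,0,-3],"claw":0.36},
  {"dp":[-0.0002,-0.0068,0],"twist":[0,0,-3],"claw":0.36},
  {"dp":[-0.0002,-0.0068,0],"twist":[0,0,-3],"claw":0.36},
  {"dp":[-0.0002,-0.0068,0],"twist":[0,0,-3],"claw":0.36},
  {"dp":[-0.0002,-0.0068,0],"twist":[0,0,-3],"claw":0.36},
])

```text
t: 19.2
position: [0.5494, 0.0919, 0.0736]
eef_rot: [0.606, 0.796, 0.0, 0.0]
force: [2.6, -1.1, 0.4]
gripper_width: 0.364
grasp_force: 0.7
```

```bash
python3 w.py
python3 - <<'E'
from w import *
plan(arc(90,135,15,.074)[:3])
E
```

```text
r,local ang 0.1301384736857081 90.15495869509682 z 0.07363460519026283 [ 2.6243 -1.0544  0.3696] 0.36409211411692427 19.2
r,local ang 0.1301384736857081 90.15495869509682 z 0.07363460519026283 [ 2.6243 -1.0544  0.3696] 0.36409211411692427 19.2
start [0.5494 0.0919 0.0736] 15.47
[-2.9] [-0.0003, -0.0065, -0.0004] ; 
-> [0.5432 0.0898 0.074 ] 18.37
[-3.0] [-0.0002, -0.0068, 0.0] ; 
-> [0.5368 0.0875 0.074 ] 21.37
[-3.0] [-0.0002, -0.0068, 0.0] ; 
-> [0.5306 0.0849 0.074 ] 24.37
```

>>> carry_out([
  {"dp":[-0.0002,-0.0068,0],"twist":[0,0,-3],"claw":0.36},
  {"dp":[-0.0002,-0.0068,0],"twist":[0,0,-3],"claw":0.36},
  {"dp":[-0.0002,-0.0068,0],"twist":[0,0,-3],"claw":0.36},
  {"dp":[-0.0002,-0.0068,0],"twist":[0,0,-3],"claw":0.36},
  {"dp":[-0.0002,-0.0068,0],"twist":[0,0,-3],"claw":0.36},
  {"dp":[-0.0002,-0.0068,0],"twist":[0,0,-3],"claw":0.36},
  {"dp":[-0.0002,-0.0068,0],"twist":[0,0,-3],"claw":0.36},
  {"dp":[-0.0002,-0.0068,0],"twist":[0,0,-3],"claw":0.36},
  {"dp":[-0.0002,-0.0068,0],"twist":[0,0,-3],"claw":0.36},
  {"dp":[-0.0002,-0.0068,0],"twist":[0,0,-3],"claw":0.36},
  {"dp":[-0.0002,-0.0068,0],"twist":[0,0,-3],"claw":0.36},
  {"dp":[-0.0002,-0.0068,0],"twist":[0,0,-3],"claw":0.36},
])

```text
t: 20.4
position: [0.4812, 0.0473, 0.0732]
eef_rot: [0.33, 0.944, -0.0, -0.001]
force: [-0.2, -0.7, 0.0]
gripper_width: 0.361
grasp_force: 0.2
```

>>> carry_out([
  {"dp":[-0.0002,-0.0068,0],"twist":[0,0,-3],"claw":0.36},
  {"dp":[-0.0002,-0.0068,0],"twist":[0,0,-3],"claw":0.36},
  {"dp":[-0.0002,-0.0068,0],"twist":[0,0,-3],"claw":0.36},
  {"dp":[0,0,0],"twist":[0,0,0],"claw":0.55},
  {"dp":[0,0,0],"twist":[0,0,0],"claw":0.55},
  {"dp":[0,0,0],"twist":[0,0,0],"claw":0.55},
])

```text
t: 21.0
position: [0.471, 0.031, 0.0735]
eef_rot: [0.256, 0.967, 0.0, -0.0]
force: [0.2, 0.6, 0.4]
gripper_width: 0.542
grasp_force: 0.0
```

```bash
python3 -c "
from tr import *
track();plan([((*p[:2],.15),p[2],1)])
r=robot.pinpoint('scene','seat_ring');print([(q['confidence'],q['uv'],atz('scene',q['uv'],.032)) for q in r])"
```

```text
r,local ang 0.13038048014281958 134.9604506269107 z 0.07347698899490285 [0.1808 0.6065 0.3812] 0.5416164829574148 21.0
scene -45 [(0.98, 1), (0.98, -1), (0.99, 0), (0.99, -2)]
top 225 [(0.98, 1), (0.99, -2), (0.99, 0), (1.0, 3)]
top 135 [(0.31, 39), (0.31, 38), (0.31, -48), (0.32, -49)]
scene 45 [(0.99, 1), (0.99, 0), (1.0, -2), (1.0, 3)]
start [0.471  0.0308 0.0735] 60.43
[60.4] [0.0001, 0.0002, -0.0765] ; 
-> [0.471 0.031 0.15 ] 0.03
[(0.82, [290.6, 204.6], array([ 0.5094, -0.0562,  0.032 ]))]
```

Click one is done: the ring is at the loading mark, (0.510,-0.056). Now the ball.

Run:
```python
from w import *
plan([((*p[:2],.15),60.4,2),((.4743,.338,.15),60.4,9),((.4743,.338,.07),60.4,2)])
```

```text
r,local ang 0.13028489977259688 135.06339902720003 z 0.07349265822903014 [-0.1683 -0.1585  1.4612] 0.5510135407779426 21.25
start [0.4709 0.0307 0.0735] 60.43
[0.0] [0.0, 0.0, -0.0383] ; [0.0] [0.0, 0.0, -0.0382] ; 
-> [0.4709 0.0307 0.15  ] 60.43
[0.0] [0.0165, 0.0299, -0.0] ; [0.0] [0.0165, 0.0299, -0.0] ; [0.0] [0.0165, 0.0299, -0.0] ; [0.0] [0.0165, 0.0299, -0.0] ; [0.0] [0.0165, 0.0299, -0.0] ; [0.0] [0.0166, 0.0299, -0.0] ; [0.0] [0.0165, 0.0298, -0.0] ; [0.0] [0.0166, 0.0299, -0.0] ; [0.0] [0.0165, 0.0298, -0.0] ; 
-> [0.4743 0.338  0.15  ] 60.43
[0.0] [0.0, 0.0, 0.04] ; [0.0] [0.0, 0.0, 0.04] ; 
-> [0.4743 0.338  0.07  ] 60.43
```

>>> carry_out([
  {"dp":[0,0,-0.038],"twist":[0,0,0],"claw":0.55},
  {"dp":[0,0,-0.038],"twist":[0,0,0],"claw":0.55},
  {"dp":[0.0165,0.03,0],"twist":[0,0,0],"claw":1},
  {"dp":[0.0165,0.03,0],"twist":[0,0,0],"claw":1},
  {"dp":[0.0165,0.03,0],"twist":[0,0,0],"claw":1},
  {"dp":[0.0165,0.03,0],"twist":[0,0,0],"claw":1},
  {"dp":[0.0165,0.03,0],"twist":[0,0,0],"claw":1},
  {"dp":[0.0165,0.03,0],"twist":[0,0,0],"claw":1},
  {"dp":[0.0165,0.03,0],"twist":[0,0,0],"claw":1},
  {"dp":[0.0165,0.03,0],"twist":[0,0,0],"claw":1},
  {"dp":[0.0165,0.029,0],"twist":[0,0,0],"claw":1},
  {"dp":[0,0,0],"twist":[0,0,0],"claw":1},
])

```text
t: 22.45
position: [0.4728, 0.3433, 0.1491]
eef_rot: [0.252, 0.968, 0.001, -0.001]
force: [-0.5, 0.1, 0.3]
gripper_width: 0.998
grasp_force: 0.0
```

>>> carry_out([
  {"dp":[0,0,0.04],"twist":[0,0,0],"claw":1},
  {"dp":[0,0,0.03],"twist":[0,0,0],"claw":1},
  {"dp":[0,0,0],"twist":[0,0,0],"claw":1},
])

```text
t: 22.75
position: [0.4721, 0.3353, 0.0758]
eef_rot: [0.255, 0.967, -0.003, -0.002]
force: [0.6, -0.7, 0.5]
gripper_width: 1.002
grasp_force: 0.0
```

Run:
```python
from w import *
print(p)
im=robot.read_camera("scene")[:,:,::-1].copy()
t=p+[.010,-.001,.0163];a=np.radians(60.4);ey=np.array([np.cos(a),np.sin(a),0])
for k in(-.044,.044): print(k,(proj("scene",t+k*ey)-[390,120])*5)
print("ball",(proj("scene",(.4843,.337,.05))-[390,120])*5)
cv2.imwrite("pics/s7.png",cv2.resize(im[120:240,390:500],None,fx=5,fy=5,interpolation=cv2.INTER_CUBIC))
```

```text
r,local ang 0.3854913909960062 91.51634597134424 z 0.0758062762318607 [ 0.5708 -0.7105  0.5096] 1.0017111463770407 22.75
[0.4721 0.3353 0.0758]
-0.044 [172.2503 236.3534]
0.044 [341.2823 291.7292]
ball [242.5294 318.6058]
```

View pics/s7.png

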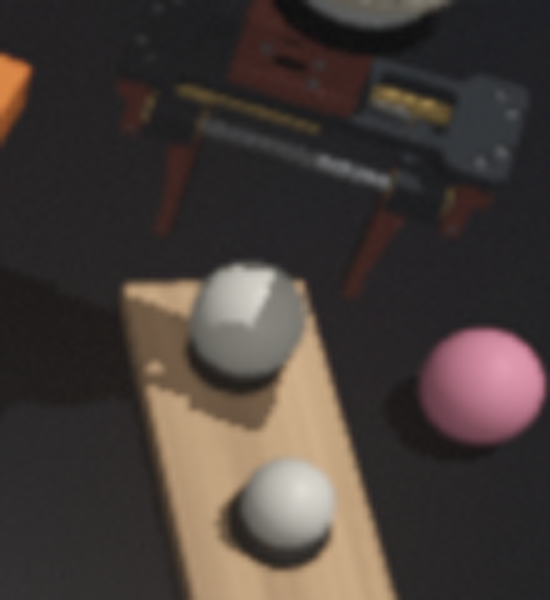

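Tips are at crop (163,235) and (352,295), mid (257,265), against predicted (257,264), so the corrected offset holds here too. The larger ball is at crop (247,322), between and below the fingers.

>>> carry_out([
  {"dp":[-0.001,0.003,0],"twist":[0,0,0],"claw":1},
  {"dp":[0,0,0.005],"twist":[0,0,0],"claw":1},
  {"dp":[0,0,0],"twist":[0,0,0],"claw":1},
  {"dp":[0,0,0],"twist":[0,0,0],"claw":1},
])

```text
t: 23.2
position: [0.4772, 0.34, 0.0753]
eef_rot: [0.255, 0.967, 0.0, 0.0]
force: [-0.4, 0.5, -1.0]
gripper_width: 0.999
grasp_force: 0.0
```

>>> carry_out([
  {"dp":[0.001,-0.002,0.015],"twist":[0,0,0],"claw":1},
  {"dp":[0,0,0.015],"twist":[0,0,0],"claw":1},
  {"dp":[0,0,0.015],"twist":[0,0,0],"claw":1},
  {"dp":[0,0,0.008],"twist":[0,0,0],"claw":1},
  {"dp":[0,0,0],"twist":[0,0,0],"claw":1},
  {"dp":[0,0,0],"twist":[0,0,0],"claw":1},
])

```text
t: 23.8
position: [0.4751, 0.3386, 0.0214]
eef_rot: [0.255, 0.967, -0.0, -0.0]
force: [-0.4, 0.7, 0.6]
gripper_width: 1.001
grasp_force: 0.0
```

>>> carry_out([
  {"dp":[0,0,0],"twist":[0,0,0],"claw":0.6},
  {"dp":[0,0,0],"twist":[0,0,0],"claw":0.6},
  {"dp":[0,0,0],"twist":[0,0,0],"claw":0.6},
  {"dp":[0,0,0],"twist":[0,0,0],"claw":0.6},
  {"dp":[0,0,0],"twist":[0,0,0],"claw":0.6},
  {"dp":[0,0,0],"twist":[0,0,0],"claw":0.6},
])

```text
t: 24.4
position: [0.4763, 0.3405, 0.0225]
eef_rot: [0.255, 0.967, 0.002, 0.001]
force: [2.3, 5.0, 1.4]
gripper_width: 0.675
grasp_force: 30.0
```

>>> carry_out([
  {"dp":[0,0,-0.01],"twist":[0,0,0],"claw":0.6},
  {"dp":[0,0,-0.02],"twist":[0,0,0],"claw":0.6},
  {"dp":[0,0,-0.03],"twist":[0,0,0],"claw":0.6},
  {"dp":[0,0,-0.03],"twist":[0,0,0],"claw":0.6},
  {"dp":[0,0,-0.03],"twist":[0,0,0],"claw":0.6},
  {"dp":[0,0,-0.01],"twist":[0,0,0],"claw":0.6},
  {"dp":[0,0,0],"twist":[0,0,0],"claw":0.6},
])

```text
t: 25.1
position: [0.4752, 0.3384, 0.1524]
eef_rot: [0.255, 0.967, 0.0, 0.0]
force: [0.1, 0.8, -5.2]
gripper_width: 0.667
grasp_force: 30.0
```

Run:
```python
from w import *
plan([((.501,-.0555,.15),60.4,14)])
```

```text
r,local ang 0.3875833825611634 90.95457384874568 z 0.15238674147369854 [ 0.1112  0.7903 -5.243 ] 0.6672825446905619 25.1
start [0.4752 0.3384 0.1524] 60.41
[0.0] [-0.0155, -0.0236, 0.0002] ; [0.0] [-0.0155, -0.0236, 0.0002] ; [0.0] [-0.0155, -0.0235, 0.0002] ; [0.0] [-0.0155, -0.0236, 0.0002] ; [0.0] [-0.0155, -0.0235, 0.0002] ; [0.0] [-0.0155, -0.0236, 0.0002] ; [0.0] [-0.0155, -0.0235, 0.0001] ; [0.0] [-0.0155, -0.0236, 0.0002] ; [0.0] [-0.0155, -0.0235, 0.0001] ; [0.0] [-0.0155, -0.0236, 0.0002] ; [0.0] [-0.0155, -0.0235, 0.0001] ; [0.0] [-0.0155, -0.0236, 0.0002] ; [0.0] [-0.0155, -0.0235, 0.0001] ; [0.0] [-0.0155, -0.0236, 0.0002] ; 
-> [ 0.501  -0.0555  0.15  ] 60.41
```

>>> carry_out([
  {"dp":[-0.008,-0.012,0],"twist":[0,0,0],"claw":0.6},
  {"dp":[-0.0155,-0.0235,0],"twist":[0,0,0],"claw":0.6},
  {"dp":[-0.0155,-0.0235,0],"twist":[0,0,0],"claw":0.6},
  {"dp":[-0.0155,-0.0235,0],"twist":[0,0,0],"claw":0.6},
  {"dp":[-0.0155,-0.0235,0],"twist":[0,0,0],"claw":0.6},
  {"dp":[-0.0155,-0.0235,0],"twist":[0,0,0],"claw":0.6},
  {"dp":[-0.0155,-0.0235,0],"twist":[0,0,0],"claw":0.6},
  {"dp":[-0.0155,-0.0235,0],"twist":[0,0,0],"claw":0.6},
  {"dp":[-0.0155,-0.0235,0],"twist":[0,0,0],"claw":0.6},
  {"dp":[-0.0155,-0.0235,0],"twist":[0,0,0],"claw":0.6},
  {"dp":[-0.0155,-0.0235,0],"twist":[0,0,0],"claw":0.6},
  {"dp":[-0.0155,-0.0235,0],"twist":[0,0,0],"claw":0.6},
])

```text
t: 26.3
position: [0.4946, 0.0127, 0.1496]
eef_rot: [0.256, 0.967, -0.001, -0.002]
force: [-0.2, 0.3, -4.0]
gripper_width: 0.67
grasp_force: 30.0
```

>>> carry_out([
  {"dp":[-0.0155,-0.0235,0],"twist":[0,0,0],"claw":0.6},
  {"dp":[-0.015,-0.0235,0],"twist":[0,0,0],"claw":0.6},
  {"dp":[-0.008,-0.012,0.002],"twist":[0,0,0],"claw":0.6},
  {"dp":[0,0,0],"twist":[0,0,0],"claw":0.6},
  {"dp":[0,0,0],"twist":[0,0,0],"claw":0.6},
  {"dp":[0,0,0],"twist":[0,0,0],"claw":0.6},
])

```text
t: 26.9
position: [0.5004, -0.0541, 0.1488]
eef_rot: [0.255, 0.967, -0.0, -0.001]
force: [-0.4, 0.2, -4.3]
gripper_width: 0.669
grasp_force: 30.0
```

Run:
```python
from m import *
from w import *
print(p)
for c in("scene","top"):
    im=robot.read_camera(c);cv2.imwrite(f"pics/pl_{c}.png",im[...,::-1])
    e=p+[.010,-.001,.028];print("expect ball",c,proj(c,e))
    for r in robot.silhouettes(c,"ball")[:3]:
        cs,_=cv2.findContours(np.array(r["pixels"]).astype(np.uint8),0,1);q=max(cs,key=cv2.contourArea)
        print(r["confidence"],r["uv"],cv2.minEnclosingCircle(q),cv2.boundingRect(q), atz(c,cv2.minEnclosingCircle(q)[0],e[2]))
    for n in("seat_ring","load_mark"): print(n,[(round(r["confidence"],2),np.round(r["uv"],1),atz(c,r["uv"],.032)[:2]) for r in robot.pinpoint(c,n)[:2]])
```

```text
r,local ang 0.08639444430111617 -181.60579661149913 z 0.1487879738154968 [-0.3806  0.2142 -4.2641] 0.6690050474016029 26.9
[ 0.5004 -0.0541  0.1488]
expect ball scene [287.1125 167.9181]
0.89 [288.7, 169.6] ((286.9945373535156, 166.7404327392578), 12.897405624389648) (275, 154, 23, 26) [ 0.5067 -0.0553  0.1768]
0.7 [486.4, 197.1] ((486.0, 196.14285278320312), 12.14295482635498) (474, 186, 25, 22) [0.6258 0.3746 0.1768]
seat_ring [(0.68, array([414.2, 285.2]), array([0.7561, 0.2153])), (0.64, array([289.7, 207.5]), array([ 0.5186, -0.0588]))]
load_mark [(0.87, array([292.6, 207.2]), array([ 0.5182, -0.0513])), (0.15, array([336.1, 217.5]), array([0.5589, 0.0579]))]
expect ball top [348.2869 195.5458]
seat_ring [(0.72, array([416.6, 261.2]), array([ 0.3446, -0.255 ])), (0.66, array([331.5, 145.4]), array([ 0.6832, -0.0151]))]
load_mark []
```

>>> carry_out([
  {"dp":[0,-0.001,0.01],"twist":[0,0,0],"claw":0.6},
  {"dp":[0,0,0.012],"twist":[0,0,0],"claw":0.6},
  {"dp":[0,0,0.012],"twist":[0,0,0],"claw":0.6},
  {"dp":[0,0,0.012],"twist":[0,0,0],"claw":0.6},
  {"dp":[0,0,0.012],"twist":[0,0,0],"claw":0.6},
  {"dp":[0,0,0.012],"twist":[0,0,0],"claw":0.6},
  {"dp":[0,0,0.012],"twist":[0,0,0],"claw":0.6},
  {"dp":[0,0,0.008],"twist":[0,0,0],"claw":0.6},
  {"dp":[0,0,0.004],"twist":[0,0,0],"claw":0.6},
  {"dp":[0,0,0],"twist":[0,0,0],"claw":0.6},
  {"dp":[0,0,0],"twist":[0,0,0],"claw":0.6},
])

```text
t: 28.4
position: [0.5009, -0.056, 0.0558]
eef_rot: [0.255, 0.967, 0.0, 0.0]
force: [-0.1, 0.5, -4.3]
gripper_width: 0.67
grasp_force: 30.0
```

>>> carry_out([
  {"dp":[0,0,0.002],"twist":[0,0,0],"claw":0.6},
  {"dp":[0,0,0.002],"twist":[0,0,0],"claw":0.6},
  {"dp":[0,0,0.002],"twist":[0,0,0],"claw":0.6},
  {"dp":[0,0,0],"twist":[0,0,0],"claw":0.6},
])

```text
t: 28.8
position: [0.5005, -0.0559, 0.0494]
eef_rot: [0.255, 0.967, -0.0, -0.0]
force: [0.2, 0.2, -3.8]
gripper_width: 0.669
grasp_force: 30.0
```

>>> carry_out([
  {"dp":[0,0,0.0015],"twist":[0,0,0],"claw":0.6},
  {"dp":[0,0,0.0015],"twist":[0,0,0],"claw":0.6},
  {"dp":[0,0,0.0015],"twist":[0,0,0],"claw":0.6},
  {"dp":[0,0,0.0015],"twist":[0,0,0],"claw":0.6},
  {"dp":[0,0,0],"twist":[0,0,0],"claw":0.6},
])

```text
t: 29.3
position: [0.5005, -0.0559, 0.0433]
eef_rot: [0.255, 0.967, -0.0, -0.0]
force: [-0.5, -0.4, -3.3]
gripper_width: 0.668
grasp_force: 30.0
```

>>> carry_out([
  {"dp":[0,0,0.001],"twist":[0,0,0],"claw":0.6},
  {"dp":[0,0,0.001],"twist":[0,0,0],"claw":0.6},
  {"dp":[0,0,0],"twist":[0,0,0],"claw":0.6},
])

```text
t: 29.6
position: [0.5005, -0.0559, 0.0414]
eef_rot: [0.255, 0.967, -0.0, -0.0]
force: [0.3, -0.4, -4.3]
gripper_width: 0.674
grasp_force: 30.0
```

>>> carry_out([
  {"dp":[0,0,0.001],"twist":[0,0,0],"claw":0.6},
  {"dp":[0,0,0],"twist":[0,0,0],"claw":0.6},
])

```text
t: 29.8
position: [0.5006, -0.0559, 0.0405]
eef_rot: [0.255, 0.967, 0.0, -0.0]
force: [0.3, 0.6, -4.6]
gripper_width: 0.672
grasp_force: 30.0
```

>>> carry_out([
  {"dp":[0,0,0.001],"twist":[0,0,0],"claw":0.6},
  {"dp":[0,0,0],"twist":[0,0,0],"claw":0.6},
])

```text
t: 30.0
position: [0.5007, -0.0559, 0.0395]
eef_rot: [0.255, 0.967, 0.0, 0.0]
force: [-0.1, -0.4, -3.6]
gripper_width: 0.669
grasp_force: 30.0
```

>>> carry_out([
  {"dp":[0,0,0.0005],"twist":[0,0,0],"claw":0.6},
  {"dp":[0,0,0],"twist":[0,0,0],"claw":0.6},
])

```text
t: 30.2
position: [0.5009, -0.056, 0.0392]
eef_rot: [0.255, 0.967, 0.0, 0.0]
force: [0.9, -0.2, -1.8]
gripper_width: 0.67
grasp_force: 30.0
```

>>> carry_out([
  {"dp":[0,0,0.0005],"twist":[0,0,0],"claw":0.6},
  {"dp":[0,0,0],"twist":[0,0,0],"claw":0.6},
])

```text
t: 30.4
position: [0.5011, -0.0559, 0.0388]
eef_rot: [0.255, 0.967, 0.0, 0.0]
force: [1.0, -0.0, -0.3]
gripper_width: 0.673
grasp_force: 30.0
```

>>> carry_out([
  {"dp":[0,0,0.0005],"twist":[0,0,0],"claw":0.6},
  {"dp":[0,0,0],"twist":[0,0,0],"claw":0.6},
])

```text
t: 30.6
position: [0.5013, -0.0559, 0.0385]
eef_rot: [0.255, 0.967, 0.0, 0.001]
force: [-0.6, 0.6, 4.8]
gripper_width: 0.673
grasp_force: 30.0
```

Touching at ball height ≈0.067, being pushed +x, so the ball is about 3 mm off the hole centre. Lift slightly and shift +x.

>>> carry_out([
  {"dp":[0,0,-0.002],"twist":[0,0,0],"claw":0.6},
  {"dp":[-0.0026,0.0015,0],"twist":[0,0,0],"claw":0.6},
  {"dp":[0,0,0],"twist":[0,0,0],"claw":0.6},
  {"dp":[0,0,0.001],"twist":[0,0,0],"claw":0.6},
  {"dp":[0,0,0],"twist":[0,0,0],"claw":0.6},
])

```text
t: 31.1
position: [0.5033, -0.0559, 0.0388]
eef_rot: [0.255, 0.967, -0.0, -0.0]
force: [0.1, -1.2, -1.6]
gripper_width: 0.673
grasp_force: 30.0
```

>>> carry_out([
  {"dp":[0,0,0.0005],"twist":[0,0,0],"claw":0.6},
  {"dp":[0,0,0.0005],"twist":[0,0,0],"claw":0.6},
  {"dp":[0,0,0],"twist":[0,0,0],"claw":0.6},
])

```text
t: 31.4
position: [0.5038, -0.0559, 0.0382]
eef_rot: [0.255, 0.967, 0.0, 0.0]
force: [-0.8, -0.4, 0.5]
gripper_width: 0.669
grasp_force: 30.0
```

>>> carry_out([
  {"dp":[0,0,0.0005],"twist":[0,0,0],"claw":0.6},
  {"dp":[0,0,0],"twist":[0,0,0],"claw":0.6},
])

```text
t: 31.6
position: [0.5039, -0.0558, 0.0377]
eef_rot: [0.255, 0.967, 0.0, 0.0]
force: [-1.0, -0.5, 0.7]
gripper_width: 0.672
grasp_force: 30.0
```

>>> carry_out([
  {"dp":[0,0,0.0005],"twist":[0,0,0],"claw":0.6},
  {"dp":[0,0,0],"twist":[0,0,0],"claw":0.6},
])

```text
t: 31.8
position: [0.504, -0.0558, 0.0372]
eef_rot: [0.255, 0.967, 0.0, 0.0]
force: [-1.2, 1.0, 2.4]
gripper_width: 0.673
grasp_force: 30.0
```

Run:
```python
from m import *
from w import *
print(p)
for c in("scene",):
    robot.read_camera(c)
    for r in robot.silhouettes(c,"ball")[:1]:
        cs,_=cv2.findContours(np.array(r["pixels"]).astype(np.uint8),0,1);q=max(cs,key=cv2.contourArea)
        print(r["confidence"],r["uv"],cv2.minEnclosingCircle(q), atz(c,cv2.minEnclosingCircle(q)[0],.065))
    print([(round(r["confidence"],2),atz(c,r["uv"],.032)[:2]) for r in robot.pinpoint(c,"seat_ring")[:3]])
```

```text
r,local ang 0.08337937129465002 -179.8620727047057 z 0.03721733362771016 [-1.1778  1.0412  2.4354] 0.6731055584686287 31.8
[ 0.504  -0.0558  0.0372]
0.85 [290.4, 200.2] ((288.5806579589844, 197.59677124023438), 12.229737281799316) [ 0.5113 -0.0593  0.065 ]
[(0.67, array([ 0.5102, -0.0585]))]
```

>>> carry_out([
  {"dp":[0,0,0],"twist":[0,0,0],"claw":0.7},
  {"dp":[0,0,0],"twist":[0,0,0],"claw":0.74},
  {"dp":[0,0,0],"twist":[0,0,0],"claw":0.78},
  {"dp":[0,0,0],"twist":[0,0,0],"claw":0.8},
  {"dp":[0,0,0],"twist":[0,0,0],"claw":0.8},
  {"dp":[0,0,0],"twist":[0,0,0],"claw":0.8},
])

```text
t: 32.55
position: [0.5036, -0.056, 0.037]
eef_rot: [0.255, 0.967, -0.0, -0.0]
force: [-0.1, 0.1, 0.1]
gripper_width: 0.798
grasp_force: 0.0
```

>>> carry_out([
  {"dp":[0,0,-0.005],"twist":[0,0,0],"claw":0.8},
  {"dp":[0,0,-0.01],"twist":[0,0,0],"claw":0.8},
  {"dp":[0,0,-0.015],"twist":[0,0,0],"claw":0.8},
  {"dp":[0,0,-0.02],"twist":[0,0,0],"claw":0.8},
  {"dp":[0,0,-0.03],"twist":[0,0,0],"claw":0.8},
  {"dp":[0,0,-0.03],"twist":[0,0,0],"claw":0.8},
  {"dp":[0,0,0],"twist":[0,0,0],"claw":0.7},
])

```text
t: 33.25
position: [0.5062, -0.0562, 0.1516]
eef_rot: [0.255, 0.967, 0.001, 0.004]
force: [1.0, -0.5, 0.6]
gripper_width: 0.744
grasp_force: 0.0
```

Run:
```python
from m import *
from w import *
for c in("scene","top"):
    robot.read_camera(c)
    for r in robot.silhouettes(c,"ball")[:2]:
        cs,_=cv2.findContours(np.array(r["pixels"]).astype(np.uint8),0,1);q=max(cs,key=cv2.contourArea)
        print(c,r["confidence"],r["uv"],cv2.minEnclosingCircle(q), atz(c,cv2.minEnclosingCircle(q)[0],.064))
    print([(round(r["confidence"],2),atz(c,r["uv"],.032)[:2]) for r in robot.pinpoint(c,"seat_ring")[:3]])
plan([((*p[:2],.13),60.4,1),((.58,.10,.13),15,9),((.6480,.0792,.125),-29.6,6),((.6480,.0792,.074),-29.6,5)])
```

```text
r,local ang 0.08131678150502995 -179.19344013025335 z 0.1515896979703173 [ 1.0038 -0.5272  0.6206] 0.744374030568472 33.25
scene 0.78 [295.5, 199.4] ((291.593017578125, 197.8023223876953), 12.901162147521973) [ 0.5118 -0.0517  0.064 ]
scene 0.78 [486.1, 196.0] ((486.0416564941406, 196.5), 12.052153587341309) [0.5456 0.44   0.064 ]
[(0.51, array([ 0.5152, -0.0605]))]
top 0.71 [170.8, 199.3] ((170.5, 198.5), 10.79361629486084) [0.5199 0.4423 0.064 ]
[]
start [ 0.5029 -0.0559  0.1462] 60.43
[0.0] [-0.003, 0.0013, 0.0162] ; 
-> [ 0.5062 -0.0562  0.13  ] 60.43
[5.0] [0.0014, 0.0191, -0.0] ; [5.1] [0.0031, 0.019, -0.0] ; [5.0] [0.0048, 0.0186, -0.0] ; [5.1] [0.0064, 0.0181, -0.0] ; [5.0] [0.0079, 0.0175, -0.0] ; [5.1] [0.0094, 0.0167, -0.0] ; [5.0] [0.0109, 0.0158, -0.0] ; [5.1] [0.0122, 0.0148, -0.0] ; [5.0] [0.0136, 0.0136, -0.0] ; 
-> [0.5799 0.1    0.13  ] 15.03
[7.4] [-0.0063, 0.0101, 0.0008] ; [7.4] [-0.0049, 0.0108, 0.0008] ; [7.5] [-0.0035, 0.0113, 0.0008] ; [7.4] [-0.002, 0.0117, 0.0009] ; [7.5] [-0.0005, 0.0118, 0.0008] ; [7.4] [0.001, 0.0119, 0.0009] ; 
-> [0.648  0.0792 0.125 ] -29.57
[0.0] [-0.0, -0.0, 0.0102] ; [0.0] [-0.0, -0.0, 0.0102] ; [0.0] [-0.0, -0.0, 0.0102] ; [0.0] [-0.0, -0.0, 0.0102] ; [0.0] [-0.0, -0.0, 0.0102] ; 
-> [0.648  0.0792 0.074 ] -29.57
```

>>> carry_out([
  {"dp":[0.001,0.0195,0],"twist":[0,0,5],"claw":0.7},
  {"dp":[0.003,0.0195,0],"twist":[0,0,5.1],"claw":0.7},
  {"dp":[0.0045,0.019,0],"twist":[0,0,5],"claw":0.7},
  {"dp":[0.0065,0.018,0],"twist":[0,0,5.1],"claw":0.7},
  {"dp":[0.008,0.0175,0],"twist":[0,0,5],"claw":0.7},
  {"dp":[0.0095,0.017,0],"twist":[0,0,5.1],"claw":0.7},
  {"dp":[0.011,0.016,0],"twist":[0,0,5],"claw":0.7},
  {"dp":[0.012,0.015,0],"twist":[0,0,5.1],"claw":0.7},
  {"dp":[0.0135,0.0135,0],"twist":[0,0,5],"claw":0.7},
])

```text
t: 34.45
position: [0.5789, 0.1018, 0.1459]
eef_rot: [0.61, 0.792, -0.001, -0.001]
force: [0.2, 0.0, -0.6]
gripper_width: 0.701
grasp_force: 0.0
```

>>> carry_out([
  {"dp":[-0.0065,0.01,0.003],"twist":[0,0,7.4],"claw":0.7},
  {"dp":[-0.005,0.011,0.003],"twist":[0,0,7.4],"claw":0.7},
  {"dp":[-0.0035,0.0115,0.004],"twist":[0,0,7.5],"claw":0.7},
  {"dp":[-0.002,0.0115,0.004],"twist":[0,0,7.4],"claw":0.7},
  {"dp":[-0.0005,0.012,0.004],"twist":[0,0,7.5],"claw":0.7},
  {"dp":[0.001,0.012,0.003],"twist":[0,0,7.4],"claw":0.7},
  {"dp":[0,0,0],"twist":[0,0,0],"claw":0.7},
  {"dp":[0,0,0],"twist":[0,0,0],"claw":0.7},
])

```text
t: 35.25
position: [0.6469, 0.08, 0.125]
eef_rot: [0.863, 0.505, -0.001, -0.0]
force: [0.9, -0.7, -0.2]
gripper_width: 0.702
grasp_force: 0.0
```

Run:
```python
from m import *
from w import *
for c in("scene","top"):
    im=robot.read_camera(c);cv2.imwrite(f"pics/after_{c}.png",im[...,::-1])
    for r in robot.silhouettes(c,"ball")[:2]:
        cs,_=cv2.findContours(np.array(r["pixels"]).astype(np.uint8),0,1);q=max(cs,key=cv2.contourArea)
        print(c,r["confidence"],r["uv"],cv2.minEnclosingCircle(q), atz(c,cv2.minEnclosingCircle(q)[0],.064))
    print([(round(r["confidence"],2),atz(c,r["uv"],.032)[:2]) for r in robot.pinpoint(c,"seat_ring")[:3]])
plan([((.6482,.0794,.125),-29.6,1),((.6482,.0794,.074),-29.6,5)])
```

```text
r,local ang 0.12962474352247924 45.70353413390304 z 0.12498086089630002 [ 0.8802 -0.7499 -0.1784] 0.7024721733747461 35.25
scene 0.93 [294.2, 197.0] ((290.6170349121094, 197.27659606933594), 11.85604476928711) [ 0.5099 -0.0541  0.064 ]
scene 0.77 [486.7, 199.9] ((486.0, 197.0), 12.16562557220459) [0.5471 0.4394 0.064 ]
[(0.45, array([ 0.5105, -0.0593]))]
top 0.88 [343.8, 199.5] ((347.08172607421875, 201.4326934814453), 11.011971473693848) [ 0.5111 -0.058   0.064 ]
top 0.84 [168.9, 198.4] ((170.59524536132812, 198.5), 10.700984001159668) [0.5199 0.442  0.064 ]
[(0.84, array([ 0.5198, -0.0474])), (0.67, array([ 0.6781, -0.0071]))]
start [0.6475 0.0803 0.1263] -29.5
[0.1] [-0.0004, 0.0011, 0.0013] ; 
-> [0.6482 0.0794 0.125 ] -29.6
[-0.0] [0.0, -0.0, 0.0102] ; [-0.0] [0.0, -0.0, 0.0102] ; [-0.0] [0.0, -0.0, 0.0102] ; [-0.0] [0.0, -0.0, 0.0102] ; [-0.0] [0.0, -0.0, 0.0102] ; 
-> [0.6482 0.0794 0.074 ] -29.6
```

The ball sits in place, with both cameras giving (0.510,-0.056) at height 0.064. Now the second click.

>>> carry_out([
  {"dp":[0,0.001,0.014],"twist":[0,0,0],"claw":0.7},
  {"dp":[0,0,0.012],"twist":[0,0,0],"claw":0.7},
  {"dp":[0,0,0.012],"twist":[0,0,0],"claw":0.7},
  {"dp":[0,0,0.009],"twist":[0,0,0],"claw":0.7},
  {"dp":[0,0,0.005],"twist":[0,0,0],"claw":0.7},
  {"dp":[0,0,0],"twist":[0,0,0],"claw":0.34},
  {"dp":[0,0,0],"twist":[0,0,0],"claw":0.34},
  {"dp":[0,0,0],"twist":[0,0,0],"claw":0.34},
  {"dp":[0,0,0],"twist":[0,0,0],"claw":0.34},
  {"dp":[0,0,0],"twist":[0,0,0],"claw":0.34},
  {"dp":[0,0,0],"twist":[0,0,0],"claw":0.34},
])

```text
t: 36.65
position: [0.649, 0.0796, 0.0745]
eef_rot: [0.864, 0.503, 0.0, 0.0]
force: [-0.0, -0.7, 2.1]
gripper_width: 0.344
grasp_force: 0.5
```

Run:
```python
from w import *
plan(arc(45,48,1,.074))
```

```text
r,local ang 0.13025267149043968 44.82257462212401 z 0.07449551629690768 [-0.0118 -0.6795  2.0627] 0.34444103343908905 36.65
start [0.649  0.0796 0.0745] -29.57
[-3.0] [-0.0004, -0.0072, 0.0005] ; 
-> [0.6425 0.0828 0.074 ] -26.57
```

>>> carry_out([
  {"dp":[-0.0002,-0.0052,0],"twist":[0,0,-2.25],"claw":0.36},
  {"dp":[-0.0001,-0.0051,0],"twist":[0,0,-2.25],"claw":0.36},
  {"dp":[-0.0001,-0.0051,0],"twist":[0,0,-2.25],"claw":0.36},
  {"dp":[-0.0001,-0.0051,0],"twist":[0,0,-2.25],"claw":0.36},
  {"dp":[-0.0001,-0.0051,0],"twist":[0,0,-2.25],"claw":0.36},
  {"dp":[-0.0001,-0.0051,0],"twist":[0,0,-2.25],"claw":0.36},
  {"dp":[-0.0001,-0.0051,0],"twist":[0,0,-2.25],"claw":0.36},
  {"dp":[-0.0001,-0.0051,0],"twist":[0,0,-2.25],"claw":0.36},
  {"dp":[-0.0001,-0.0051,0],"twist":[0,0,-2.25],"claw":0.36},
  {"dp":[-0.0001,-0.0051,0],"twist":[0,0,-2.25],"claw":0.36},
])

```text
t: 37.65
position: [0.6012, 0.0935, 0.0744]
eef_rot: [0.749, 0.663, 0.0, 0.002]
force: [6.1, -6.3, -0.6]
gripper_width: 0.362
grasp_force: 3.5
```

>>> carry_out([
  {"dp":[-0.0001,-0.0051,0],"twist":[0,0,-2.25],"claw":0.36},
  {"dp":[-0.0001,-0.0051,0],"twist":[0,0,-2.25],"claw":0.36},
  {"dp":[-0.0001,-0.0051,0],"twist":[0,0,-2.25],"claw":0.36},
  {"dp":[-0.0001,-0.0051,0],"twist":[0,0,-2.25],"claw":0.36},
  {"dp":[-0.0001,-0.0051,0],"twist":[0,0,-2.25],"claw":0.36},
  {"dp":[-0.0001,-0.0051,0],"twist":[0,0,-2.25],"claw":0.36},
  {"dp":[-0.0001,-0.0051,0],"twist":[0,0,-2.25],"claw":0.36},
  {"dp":[-0.0001,-0.0051,0],"twist":[0,0,-2.25],"claw":0.36},
  {"dp":[-0.0001,-0.0051,0],"twist":[0,0,-2.25],"claw":0.36},
  {"dp":[-0.0001,-0.0051,0],"twist":[0,0,-2.25],"claw":0.36},
])

```text
t: 38.65
position: [0.5489, 0.0924, 0.0741]
eef_rot: [0.604, 0.797, 0.0, -0.0]
force: [-0.0, -0.2, 0.2]
gripper_width: 0.357
grasp_force: 0.4
```

Run:
```python
from w import *
plan(arc(90,92.25,1,.074))
```

```text
r,local ang 0.1307424745394744 90.31915750820112 z 0.07409116590853296 [-0.0136 -0.2136  0.1681] 0.3566222846525224 38.65
start [0.5489 0.0924 0.0741] 15.67
[-2.0] [-0.0008, -0.0044, 0.0001] ; 
-> [0.5449 0.0904 0.074 ] 17.67
```

>>> carry_out([
  {"dp":[-0.0003,-0.0051,0],"twist":[0,0,-2.25],"claw":0.36},
  {"dp":[-0.0001,-0.0051,0],"twist":[0,0,-2.25],"claw":0.36},
  {"dp":[-0.0001,-0.0051,0],"twist":[0,0,-2.25],"claw":0.36},
  {"dp":[-0.0001,-0.0051,0],"twist":[0,0,-2.25],"claw":0.36},
  {"dp":[-0.0001,-0.0051,0],"twist":[0,0,-2.25],"claw":0.36},
  {"dp":[-0.0001,-0.0051,0],"twist":[0,0,-2.25],"claw":0.36},
  {"dp":[-0.0001,-0.0051,0],"twist":[0,0,-2.25],"claw":0.36},
  {"dp":[-0.0001,-0.0051,0],"twist":[0,0,-2.25],"claw":0.36},
  {"dp":[-0.0001,-0.0051,0],"twist":[0,0,-2.25],"claw":0.36},
  {"dp":[-0.0001,-0.0051,0],"twist":[0,0,-2.25],"claw":0.36},
])

```text
t: 39.65
position: [0.5021, 0.0679, 0.0735]
eef_rot: [0.437, 0.899, -0.001, -0.001]
force: [-0.6, -4.1, 0.8]
gripper_width: 0.358
grasp_force: 1.8
```

>>> carry_out([
  {"dp":[-0.0001,-0.0051,0],"twist":[0,0,-2.25],"claw":0.36},
  {"dp":[-0.0001,-0.0051,0],"twist":[0,0,-2.25],"claw":0.36},
  {"dp":[-0.0001,-0.0051,0],"twist":[0,0,-2.25],"claw":0.36},
  {"dp":[-0.0001,-0.0051,0],"twist":[0,0,-2.25],"claw":0.36},
  {"dp":[-0.0001,-0.0051,0],"twist":[0,0,-2.25],"claw":0.36},
  {"dp":[-0.0001,-0.0051,0],"twist":[0,0,-2.25],"claw":0.36},
  {"dp":[-0.0001,-0.0051,0],"twist":[0,0,-2.25],"claw":0.36},
  {"dp":[-0.0001,-0.0051,0],"twist":[0,0,-2.25],"claw":0.36},
  {"dp":[-0.0001,-0.0051,0],"twist":[0,0,-2.25],"claw":0.36},
  {"dp":[-0.0001,-0.0051,0],"twist":[0,0,-2.25],"claw":0.36},
])

```text
t: 40.65
position: [0.4698, 0.0311, 0.0739]
eef_rot: [0.253, 0.968, -0.0, -0.001]
force: [0.2, -0.7, 0.4]
gripper_width: 0.361
grasp_force: 0.0
```

>>> carry_out([
  {"dp":[0,0,0],"twist":[0,0,0],"claw":0.55},
  {"dp":[0,0,0],"twist":[0,0,0],"claw":0.55},
  {"dp":[0,0,0],"twist":[0,0,0],"claw":0.55},
  {"dp":[0,0,0],"twist":[0,0,0],"claw":0.55},
  {"dp":[0,0,-0.02],"twist":[0,0,0],"claw":0.55},
  {"dp":[0,0,-0.03],"twist":[0,0,0],"claw":0.55},
  {"dp":[0,0,-0.03],"twist":[0,0,0],"claw":0.55},
  {"dp":[0.01,0.03,0],"twist":[0,0,0],"claw":0.55},
  {"dp":[0.01,0.03,0],"twist":[0,0,0],"claw":0.55},
  {"dp":[0.01,0.03,0],"twist":[0,0,0],"claw":0.55},
  {"dp":[0.01,0.03,0],"twist":[0,0,0],"claw":0.55},
  {"dp":[0,0,0],"twist":[0,0,0],"claw":0.55},
])

```text
t: 41.85
position: [0.4958, 0.1596, 0.1539]
eef_rot: [0.252, 0.968, 0.001, -0.0]
force: [0.1, -0.1, -0.7]
gripper_width: 0.551
grasp_force: 0.0
```

```bash
python3 -c "
from tr import *
track()
for c in('scene','top'):
    for n,z in(('ball_center',.064),('seat_ring',.032),('block',.032),('drum',.032),('stepped',.032),('small_ball_center',.0425)):
        print(c,n,[(round(q['confidence'],2),atz(c,q['uv'],z)[:2]) for q in robot.pinpoint(c,n)[:2]])
    for r in robot.silhouettes(c,'ball')[:2]:
        q=max(cv2.findContours(np.array(r['pixels']).astype(np.uint8),0,1)[0],key=cv2.contourArea);print('ball sil',r['confidence'],r['uv'],atz(c,cv2.minEnclosingCircle(q)[0],.064)[:2])
"
```

```text
r,local ang 0.2124490743855149 99.22130134684673 z 0.15390843214351896 [ 0.1156 -0.1376 -0.7196] 0.551276311728013 41.85
scene -45 [(0.99, 1), (0.99, -2), (1.0, 2), (1.0, 0)]
top 225 [(0.98, -2), (1.0, 3), (1.0, -3), (1.0, 0)]
top 135 [(0.91, 1), (0.92, -1), (0.92, -3), (0.92, 2)]
scene 45 [(0.99, -2), (0.99, -3), (0.99, 3), (1.0, 0)]
scene ball_center [(0.89, array([ 0.6074, -0.1218])), (0.6, array([ 0.5293, -0.0535]))]
scene seat_ring [(0.75, array([ 0.616 , -0.1221])), (0.48, array([ 0.511 , -0.0526]))]
scene block [(0.52, array([0.2956, 0.2155]))]
scene drum [(0.86, array([0.5615, 0.0513]))]
scene stepped [(0.83, array([ 0.5098, -0.0554]))]
scene small_ball_center [(0.49, array([0.5984, 0.3256]))]
ball sil 0.88 [487.4, 197.9] [0.5441 0.4417]
ball sil 0.87 [272.6, 235.3] [ 0.6134 -0.1139]
top ball_center [(0.78, array([0.5133, 0.4359])), (0.65, array([ 0.6217, -0.1222]))]
top seat_ring [(0.77, array([ 0.6119, -0.1134]))]
top block [(0.89, array([ 0.6768, -0.0243]))]
top drum [(0.86, array([0.5707, 0.0516])), (0.61, array([ 0.5098, -0.0661]))]
top stepped [(0.66, array([ 0.5142, -0.0618]))]
top small_ball_center []
ball sil 0.87 [170.9, 200.2] [0.517  0.4417]
ball sil 0.48 [367.2, 165.0] [ 0.6139 -0.1188]
```

```bash
python3 -c "
from station import robot
print(robot.finish_job())"
```

```text
the job is handed in; nothing more can be done
None
```

The job is handed in: the last camera checks put the larger ball on the ring under the probe, with the table settled in its click and the gripper clear. The hand-in gave no pass or fail verdict.

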